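# Clamp a carving blank in the bench bar clamp

## Robot

A 6-joint arm with a two-finger parallel gripper is mounted at the origin on the work surface. World frame = base frame: x ahead of the robot, y to its left, z up, the work surface at z = 0. Lengths are in m, angles in rad, forces in N, time in s.
With the tool pointing down it reaches from about 0.3 to 0.875 m from the base axis. Payload 6.4 kg.
Tool frame: the origin (TCP) lies between the finger pads; the fingertips stand 11 mm ahead of it and the grasp point (between the pads) lies 8 mm behind it (ctrl.tcp_to_tips is the y of the fingertips in the tool frame, in m); y points along the fingers, x is the direction in which the jaws open and shut, and the axes are right-handed (so a half turn about y gives the same grasp; the last joint's range is limited). The gripper opens to 85 mm and grips with 20 to 120 N. Pads are 22 mm wide; open, the fingers measure 114 mm over their backs; the gripper's body (76 mm by 85 mm) begins 54 mm behind the grasp point. The pads swing forward as they close: fully open they stand 13 mm farther back than shut.
Start: joints at [1.142, 0.181, 1.607, -0, 1.354, -0.206], TCP at [0.127, 0.561, 0.242] pointing down, gripper open.
Joint ranges: [-2.99, 2.99], [-0.89, 2.07], [0.3, 2.58], [-1.14, 4.28], [0, 2.63], [-3.12, 3.12]. Speed limits (rad/s): [2.57, 2.57, 3.01, 3.14, 3.14, 3.14].

## Interface

Orientations are given as a unit quaternion [w, x, y, z].
In Python, from bench import ctrl gives the robot as it stands.
- The arm moves only by the tool apply_moves, never from a script. Its argument "plan" is text: rows parted by semicolons, each of 7 numbers parted by spaces: the shift along the tool's x, y, z each as a share of 0.05 m, from -1 to 1, then the turn, a rotation vector about the tool's x, y, z each as a share of 0.12 rad, from -1 to 1, then the opening, from 0 (shut) to 1 (fully open). In form: dx dy dz wx wy wz claw; .... A call has exactly 5 rows; each row shifts and turns the commanded pose from where the row before left it, along the tool's axes as they then stand; what a row does not reach is not made up. A row lasts 1/10 s, in which the tool goes at most 50 mm and 8.59 degrees, less where a joint would pass 70% of its speed; a pose out of reach is approached as far as the arm can. A call with a number of a shift or a turn outside -1 to 1 is refused whole. A call with a gripper value outside its range is refused whole. The fingers move at their own pace and stop on an object; the grip force is fixed at half the most. Time passes only in rows, so rows that do not move let the fingers close, or fill a call up. It gives the time, the measured TCP pose, the force and the opening at its end, in the units of the state.
- ctrl.get_obs(): the state, without advancing time (a new reading comes with each control period).
- ctrl.camera(name): name is "scene" or "top" or "wrist"; returns the picture (420x560x3 uint8, red, green, blue); there is no depth.
- ctrl.get_calibration(name): a dict with "intrinsics" (3x3 intrinsics, pixels), "k1" (the pictures are not rectified: a ray, as slopes to the right and down, at radius r is drawn at 1 + k1 r^2 times it, then the intrinsics apply), "R" (3x3) and "t" (3): a world point X has camera coordinates R X + t. Camera axes: x right, y down, z forward; pixel columns grow to the right and rows downward; lengths in m; the calibration is good to about 2 mm. A picture is of the moment at which its call begins: read the wrist's pose just before it. get_calibration takes no time and is no camera call; for the wrist camera it gives the pose at the moment of the call.
- ctrl.hand_in(): hands the job in, once; it reports no verdict.
Trained networks look in the newest picture that a camera, given by its name, has taken for a name from the list of things; names that differ only in an ending like _2 or _b are one class to them, and where a whole thing is asked for, a point or a joint stands for the part that bears it (a point fixed in the world has none). Each returns a list of dicts, best first, with "score" (0 to 1); they miss things now and then, are a little off and sometimes report something else, mostly with a low value. They report only what shows in the picture. A call takes as long as a camera call. They do not tell look-alikes from the thing itself.
- ctrl.recognise(camera, target): "point" ([x, y, z] in m, in world coordinates, good to about 4 mm: the middle of the surface that is visible of it).
The state is a dict: "time_s": time; "q": joint angles; "dq": joint speeds; "joint_efforts": joint torques, N m; "eef_pos": TCP position; "eef_rot": TCP orientation; "wrist_force": force on the tool from outside, world axes, zero at the start; "torque": the same for the moment, N m; "opening": opening from 0.0 (shut) to 1.0 (fully open).
Only numpy, scipy, OpenCV 4.12 (cv2) and the standard library are available. Lean on these libraries where they do the work, as an engineer would, in place of code of your own. Each camera call takes 0.05 s, during which the arm holds its last target.

## Task

Set the stepped wooden blank down on the bed of the bar clamp, lengthwise between the two jaws, and let go of it. Then squeeze the clamp's trigger towards its handle, again and again, until the sliding jaw holds the blank firmly against the fixed jaw: the trigger turns clearly hard, but do not bear down on it, the soft wood dents. Move the jaw by the trigger only, and leave the mallet, the sanding block and the tray where they are.

Things in the scene. Friction and masses are not known exactly. Their poses are not given: they have to be found in the camera images.
- blank_mid (a point): centre (31 mm above its underside) of the loose light-wood blank, about 0.11 kg: 44 mm along its x, 70 mm along its y, 62 mm high; the lower 50 mm is full length, above that two steps 50 and 30 mm long. The two side faces 44 mm apart are flat and upright over the full height: grasp it across x. Either end may face the fixed jaw
- clamp_bed (a point): point on top of the wooden bed of the clamp (screwed down), 30 mm above the table, on the centre line, 40 mm from the fixed jaw's face. y points from the sliding jaw to the fixed jaw (the way the jaw advances), z up. Bed 64 mm wide (x), from 74 mm behind this point (-y) to the fixed jaw, a steel block 64 mm wide, top 95 mm above the table. The blank's 70 mm go along y
- clamp: the whole clamp; origin on the table below its middle, 85 mm behind the bed's point; axes as the bed's. Set the blank with its centre 44 to 48 mm from the fixed jaw's face (4 to 8 mm behind the bed's point): there is then room at both ends, and the sliding jaw pushes it the rest of the way
- jaw_face (a point): centre of the front face of the sliding jaw's rubber pad, 58 mm above the table; axes as the bed's. The pad is 46 mm wide and high (top 81 mm above the table) and gives 1 mm for each 8 N. At the start it is 92 to 108 mm from the fixed jaw's face. It only goes forward: the head locks its bar against going back
- jaw: the sliding jaw with its pad and the bar that runs back through the head; axes as the bed's. It must end up pressing the blank with 10 N or more with the trigger let go, and never with over 40 N; the robot must not push it itself
- trigger_grip (a point): point on the trigger's centre line, 50 mm above its pivot, about 160 mm above the table. The trigger is an upright grey lever 20 mm wide (x), 12 mm thick (y), with a round finger swell here that stands 10 mm out to the jaw's side, where to press it; it stands on the jaw's side of the handle, top 190 mm up. Pivot: 110 mm above the table, 200 mm behind the bed's point (-y). Let go, it leans 0.16 rad to the jaw
- trigger (a joint): trigger angle, rad: 0 let go (sprung), 0.32 fully squeezed = 16 mm towards the handle (-y) at the grip point. A full squeeze moves the jaw 8 mm on; on the way back the jaw stays (under load it settles back up to 1 mm). At the grip point it takes 4 to 9 N while the jaw runs free; beyond that each newton gives about 2 N at the jaw: stop at 18 to 22 N, short of the full travel
- handle_grip (a point): centre of the fixed upright black handle at the trigger's grip height, 160 mm above the table, 225 mm behind the bed's point (-y): 24 mm wide (x), 16 mm thick (y), top 190 mm above the table. Handle and trigger together are 51 mm across (y) when let go, 35 mm fully squeezed. Below them the head's cheeks end 120 mm above the table
- mallet: bystander: dark wooden carver's mallet standing on its head, 76 mm across, 200 mm high; origin at its underside
- sanding_block: bystander: cork block 45 x 90 x 30 mm; origin at its underside
- tool_tray: bystander: grey open tray 150 x 200 x 45 mm; origin at its underside
Things that resemble listed ones, but are neither listed nor needed, are in the scene too. Leave any pink look-alike of the part that bears blank_mid alone.

How it is judged:
On the way, in this order (a step that is already met when the one before it is completed fails the run):
1. the blank stands on the bed between the jaws, let go (x of blank_mid in the frame of clamp_bed between -0.014 and 0.014 m and y of blank_mid in the frame of clamp_bed between -0.035 and 0.008 m and z of blank_mid in the frame of clamp_bed below 0.035 m and angle between blank_mid's own z axis and vertical below 0.08 rad and contact force between the fingers and blank below 0.1 N), for 0.2 s.
2. the sliding jaw presses the blank firmly (10 N or more) (contact force between blank and jaw above 10 N), for 0.2 s.
At the end, for the whole second after the job is handed in: the blank stands upright on the bed (within 5 mm in height), lengthwise along the clamp within 7 degrees, within 14 mm of the centre line, against the fixed jaw (within 5 mm), the sliding jaw pressing it with 10 N or more, and the trigger let go (contact force between blank and jaw above 10 N and x of blank_mid in the frame of clamp_bed between -0.014 and 0.014 m and y of blank_mid in the frame of clamp_bed above 0 m and z of blank_mid in the frame of clamp_bed between 0.026 and 0.036 m and angle between blank_mid's own z axis and vertical below 0.08 rad and angle between the y axis of blank_mid and the y axis of clamp_bed, either way round below 0.12 rad and value of joint trigger below 0.06 rad); the robot touches nothing.
It fails at once if the sliding jaw presses the blank with more than 40 N (dented) (contact force between blank and jaw above 40 N).
It fails at once if the robot pushes the sliding jaw itself (more than 4 N) (contact force between any of the fingers, the arm and jaw above 4 N).
It fails at once if mallet, sanding block or tray moved by more than 30 mm (distance of any of mallet, sanding_block, tool_tray from where it was at the start of the episode above 0.03 m).
It also fails if it takes over 58 s, if anything falls off the work surface, if the arm or the gripper's body presses on something with over 40 N, if the wrist force passes 120 N, or if a joint passes its speed limit or range.

## Working session

There is one attempt and no reset: what is moved stays moved. The work goes in short steps, Python scripts to look and compute and a tool call to move; the robot and the scene stay as the last step left them, time stands still between calls to the robot, and variables do not carry over. Pictures are saved under pics/ and viewed, and the job is handed in when it is done.

Besides the shell and the picture viewer there is one more tool, called after "Call:" by a JSON object that holds its "name" and its "arguments", one argument or row to a line. apply_moves: Moves the arm, as the interface text tells. Shift numbers are shares of 0.05 m and turn numbers shares of 0.12 rad, none past 1 either way. Its arguments: {"type":"object","properties":{"plan":{"type":"string"}},"required":["plan"]}

```bash
mkdir -p pics; ls
cat > h.py <<'E'
import numpy as np, cv2
from bench import ctrl
def snap(n,f):
    im=ctrl.camera(n); cv2.imwrite('pics/'+f,im[:,:,::-1]); return im
E
python3 - <<'E'
from h import *
o=ctrl.get_obs(); print({k:np.round(v,3) for k,v in o.items()})
for c in ['scene','top','wrist']:
    snap(c,c+'0.png'); k=ctrl.get_calibration(c); print(c,k)
for n in ['blank_mid','clamp_bed','jaw_face','trigger_grip','handle_grip']:
    for c in ['top','scene']:
        print(n,c,[(np.round(r['point'],3),round(r['score'],2)) for r in ctrl.recognise(c,n)])
E
```

```text
pics
{'time_s': np.float64(0.0), 'q': array([ 1.142,  0.182,  1.608,  0.   ,  1.354, -0.206]), 'dq': array([ 0.001,  0.001, -0.   ,  0.001,  0.001,  0.001]), 'joint_efforts': array([-1.0000e-03, -4.4488e+01, -3.5133e+01, -1.0000e-03,  9.0000e-03,
       -0.0000e+00]), 'eef_pos': array([0.127, 0.56 , 0.241]), 'eef_rot': array([-0.552,  0.553,  0.441, -0.442]), 'wrist_force': array([0.54 , 0.453, 0.028]), 'torque': array([-0.028, -0.038,  0.022]), 'opening': np.float64(1.004)}
scene {'intrinsics': array([[445.97      ,   0.        , 278.090495  ],
       [  0.        , 445.97      , 214.14405974],
       [  0.        ,   0.        ,   1.        ]]), 'k1': -0.14447886899568804, 'R': array([[-0.16830234,  0.98568499, -0.00997156],
       [ 0.59425953,  0.09338648, -0.79883326],
       [-0.78646674, -0.1403712 , -0.60146986]]), 't': array([ 0.14288554, -0.22326647,  1.65230047])}
top {'intrinsics': array([[419.92108192,   0.        , 268.98183783],
       [  0.        , 419.92108192, 205.32120346],
       [  0.        ,   0.        ,   1.        ]]), 'k1': -0.03050996913516834, 'R': array
[... 595 characters left out ...]
366])}
blank_mid top [(array([ 0.435, -0.019,  0.057]), 0.87), (array([ 0.43 , -0.167,  0.058]), 0.67)]
blank_mid scene [(array([0.47 , 0.108, 0.044]), 0.78), (array([ 0.45 , -0.019,  0.043]), 0.69), (array([ 0.441, -0.156,  0.056]), 0.45)]
clamp_bed top [(array([ 0.619, -0.005,  0.016]), 0.83)]
clamp_bed scene [(array([ 0.647, -0.016,  0.032]), 0.76)]
jaw_face top [(array([0.635, 0.035, 0.08 ]), 0.68)]
jaw_face scene [(array([0.654, 0.035, 0.066]), 0.52)]
trigger_grip top [(array([ 0.604, -0.099,  0.171]), 0.49)]
trigger_grip scene [(array([ 0.62 , -0.094,  0.16 ]), 0.48), (array([ 0.501, -0.423,  0.02 ]), 0.34)]
handle_grip top []
handle_grip scene [(array([ 0.651, -0.017,  0.031]), 0.89)]
```

View pics/scene0.png

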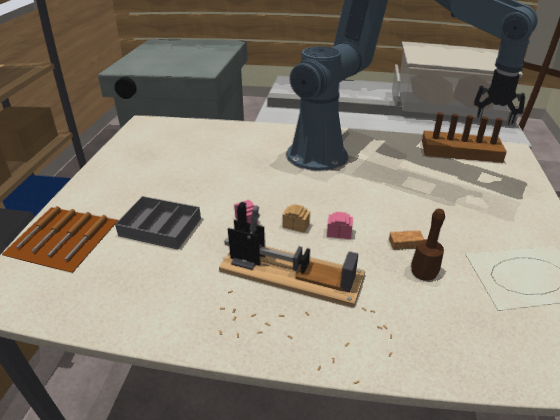

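View pics/top0.png

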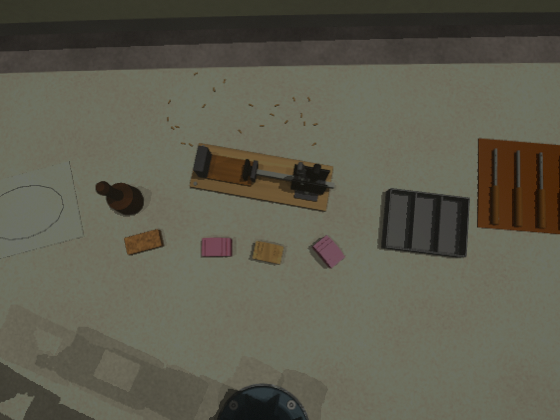

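View pics/wrist0.png

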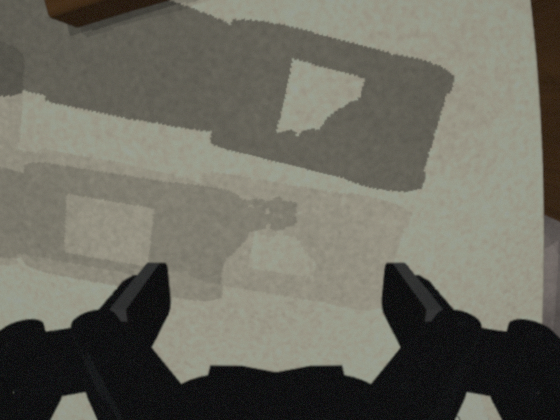

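Run:
```python
import cv2
im=cv2.imread('pics/top0.png')
c=cv2.resize(im[135:275,180:345],None,fx=4.8,fy=4.2*4.8/4.2*0.85,interpolation=cv2.INTER_CUBIC)
c=cv2.resize(im[135:255,180:340],None,fx=5,fy=5,interpolation=cv2.INTER_CUBIC)
cv2.imwrite('pics/top0z.png',cv2.convertScaleAbs(c,alpha=1.8,beta=20))
c=cv2.resize(im[225:275,190:350],None,fx=5,fy=5,interpolation=cv2.INTER_CUBIC)
cv2.imwrite('pics/top0b.png',cv2.convertScaleAbs(c,alpha=1.6))
im=cv2.imread('pics/scene0.png')
c=cv2.resize(im[195:305,210:370],None,fx=5,fy=5,interpolation=cv2.INTER_CUBIC)
cv2.imwrite('pics/sc0z.png',cv2.convertScaleAbs(c,alpha=1.5,beta=15))
```

```text
(no output)
```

View pics/top0z.png

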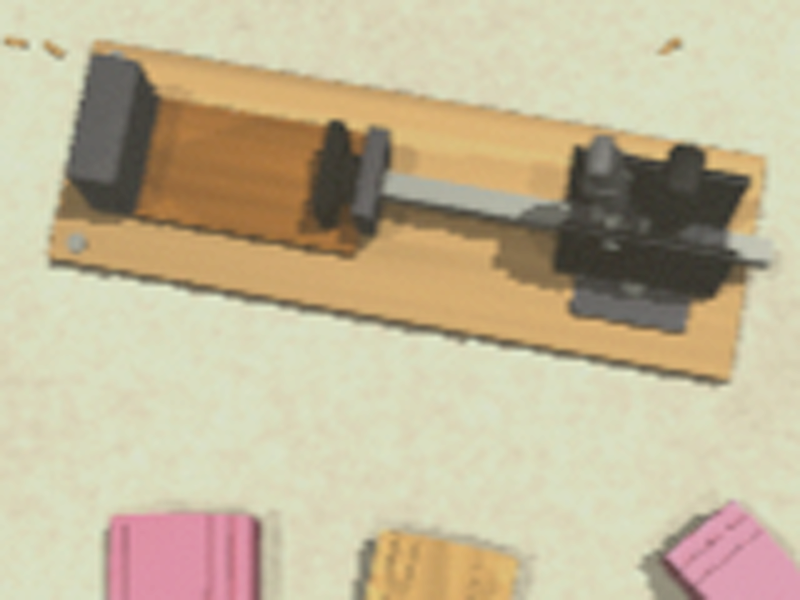

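View pics/top0b.png

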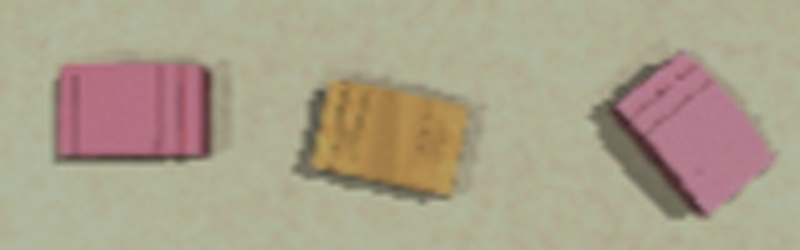

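View pics/sc0z.png

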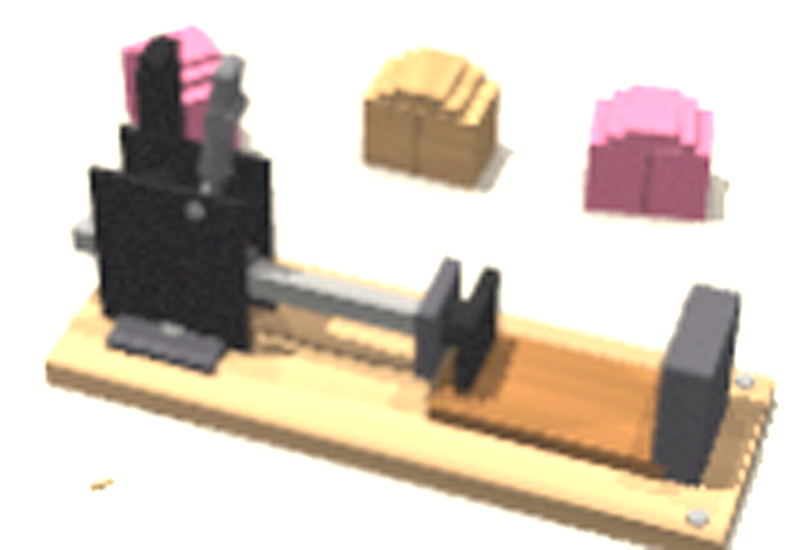

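```bash
cat >> h.py <<'E'
from scipy.optimize import least_squares
CAL={}
def proj(c,X,cal=None):
    k=cal or ctrl.get_calibration(c)
    p=np.atleast_2d(X)@np.array(k['R']).T+k['t']; s=p[:,:2]/p[:,2:]
    s=s*(1+k['k1']*(s**2).sum(1,keepdims=True)); K=k['intrinsics']
    return s@K[:2,:2].T+K[:2,2]
def fit(obs,x0):
    ks={c:ctrl.get_calibration(c) for c,_,_ in obs}
    def f(p):
        r=[]
        for c,L,uv in obs:
            L=np.array(L)/1000; a=p[2]; 
            W=[p[0]+np.cos(a)*L[0]-np.sin(a)*L[1],p[1]+np.sin(a)*L[0]+np.cos(a)*L[1],L[2]]
            r.append(proj(c,W,ks[c])[0]-uv)
        return np.ravel(r)
    s=least_squares(f,x0,loss='soft_l1'); return s.x,f(s.x).reshape(-1,2)
E
python3 - <<'E'
from h import *
T=lambda u,v:(180+u/5,135+v/5); S=lambda u,v:(210+u/5,195+v/5); B=lambda u,v:(190+u/5,225+v/5)
t=[('top',(32,40,95),T(135,62)),('top',(-32,40,95),T(108,187)),('top',(32,40,30),T(158,95)),('top',(-32,40,30),T(137,212)),('top',(-32,-74,30),T(355,255))]
s=[('scene',(32,40,95),S(668,358)),('scene',(-32,40,95),S(690,290)),('scene',(32,-74,30),S(430,400))]
for o in (t,s,t+s):
    p,r=fit(o,[.64,.08,-.18]); print('clamp',p.round(4)); print(r.round(1).tolist())
b=[('top',(22,35,50),B(330,80)),('top',(22,-35,50),B(468,103)),('top',(-22,-35,50),B(450,197)),('top',(-22,35,50),B(312,167))]
sb=[('scene',(22,-35,0),S(367,163)),('scene',(22,35,0),S(475,187)),('scene',(22,-35,50),S(365,98)),('scene',(22,35,50),S(478,130)),('scene',(-22,35,50),S(498,97))]
for o in (b,sb,b+sb):
    p,r=fit(o,[.43,-.02,-.18]); print('blank',p.round(4)); print(r.round(1).tolist())
E
```

```text
clamp [ 0.6499  0.0914 -0.188 ]
[[0.5, -0.3], [0.7, -0.1], [0.0, 0.3], [-0.7, 0.7], [-0.7, -0.4]]
clamp [ 0.6524  0.0935 -0.1862]
[[-0.9, 0.5], [1.1, -3.1], [-0.0, 0.4]]
clamp [ 0.6505  0.0921 -0.1816]
[[0.2, -0.5], [0.5, -0.3], [-0.3, 0.2], [-0.9, 0.6], [-0.9, -0.8], [-1.3, -0.1], [0.5, -3.7], [-0.5, -0.0]]
blank [ 0.4333 -0.019  -0.2044]
[[-0.3, -0.2], [0.1, 0.6], [0.4, -0.4], [-0.2, 0.1]]
blank [ 0.4409 -0.0138 -0.2797]
[[-0.5, 0.4], [-0.1, 2.1], [-0.2, -0.2], [-0.2, -0.3], [1.8, -2.2]]
blank [ 0.4343 -0.0178 -0.1935]
[[-0.9, -0.5], [-0.4, 0.0], [-0.0, -0.9], [-0.6, -0.2], [-1.3, -0.4], [-0.2, 0.0], [-1.0, -1.0], [-0.3, -2.3], [0.4, -4.4]]
```

```bash
cat >> h.py <<'E'
from scipy.spatial.transform import Rotation as Ro
def st():
    o=ctrl.get_obs(); q=np.array(o['eef_rot']); R=Ro.from_quat(q[[1,2,3,0]]); return o,np.array(o['eef_pos']),R
def to(p,yaw):
    """remaining shift (current tool axes and target tool axes, in units .05) and turn (units .12) to TCP p, tool down, tool x at yaw (or +pi)"""
    o,x,R=st(); M=R.as_matrix()
    best=None
    for a in (yaw,yaw+np.pi):
        X=np.array([np.cos(a),np.sin(a),0]);Y=np.array([0,0,-1.]);Z=np.cross(X,Y)
        G=Ro.from_matrix(np.array([X,Y,Z]).T); w=(R.inv()*G).as_rotvec()
        if best is None or np.linalg.norm(w)<np.linalg.norm(best[1]): best=(G,w)
    G,w=best; d=np.array(p)-x
    print('t',round(float(o['time_s']),2),'pos',x.round(4),'F',np.round(o['wrist_force'],1),'op',round(float(o['opening']),3),'q',np.round(o['q'],2))
    print('tool axes',M.T.round(2).tolist()); print('turn',(w/.12).round(2),'shift cur',(R.inv().apply(d)/.05).round(2),'shift tgt',(G.inv().apply(d)/.05).round(2))
E
python3 -c "
from h import *
to([.434,-.019,.25],-.2)"
```

```text
t 0.65 pos [0.127  0.5608 0.2423] F [0.7 0.2 0.1] op 0.996 q [ 1.14  0.18  1.61 -0.    1.35 -0.21]
tool axes [[0.22, 0.98, 0.0], [0.0, 0.0, -1.0], [-0.98, 0.22, -0.0]]
turn [ 0.  12.9  0. ] shift cur [-9.95 -0.15 -8.55] shift tgt [  8.32  -0.15 -10.15]
```

```bash
cat >> h.py <<'E'
def rows(p,yaw,n):
    o,x,R=st()
    b=None
    for a in (yaw,yaw+np.pi):
        X=np.array([np.cos(a),np.sin(a),0]);Y=np.array([0,0,-1.]);G=Ro.from_matrix(np.array([X,Y,np.cross(X,Y)]).T)
        w=(R.inv()*G).as_rotvec()
        if b is None or np.linalg.norm(w)<np.linalg.norm(b): b=w
    d=(np.array(p)-x)/n
    for i in range(n):
        s=(R*Ro.from_rotvec(b*i/n)).inv().apply(d)/.05
        print(' '.join('%.2f'%v for v in s),' ',' '.join('%.2f'%v for v in b/n/.12),end=' ;\n')
E
python3 -c "
from h import *
rows([.434,-.019,.22],-.2,15)"
```

```text
-0.66 0.03 -0.57   0.00 0.86 0.00 ;
-0.60 0.03 -0.64   0.00 0.86 0.00 ;
-0.53 0.03 -0.69   0.00 0.86 0.00 ;
-0.46 0.03 -0.75   0.00 0.86 0.00 ;
-0.38 0.03 -0.79   0.00 0.86 0.00 ;
-0.30 0.03 -0.82   0.00 0.86 0.00 ;
-0.21 0.03 -0.85   0.00 0.86 0.00 ;
-0.12 0.03 -0.87   0.00 0.86 0.00 ;
-0.03 0.03 -0.87   0.00 0.86 0.00 ;
0.06 0.03 -0.87   0.00 0.86 0.00 ;
0.15 0.03 -0.86   0.00 0.86 0.00 ;
0.24 0.03 -0.84   0.00 0.86 0.00 ;
0.32 0.03 -0.81   0.00 0.86 0.00 ;
0.40 0.03 -0.78   0.00 0.86 0.00 ;
0.48 0.03 -0.73   0.00 0.86 0.00 ;
```

Call:
{"name": "apply_moves", "arguments": {
  "plan": "-0.66 0.03 -0.57 0 0.86 0 1; -0.6 0.03 -0.64 0 0.86 0 1; -0.53 0.03 -0.69 0 0.86 0 1; -0.46 0.03 -0.75 0 0.86 0 1; -0.38 0.03 -0.79 0 0.86 0 1"
}}

```text
time_s: 1.15
eef_pos: [0.2302, 0.3662, 0.2348]
eef_rot: [0.647, -0.647, -0.285, 0.284]
wrist_force: [1.1, -0.3, -0.4]
opening: 0.996
```

Call:
{"name": "apply_moves", "arguments": {
  "plan": "-0.3 0.03 -0.82 0 0.86 0 1; -0.21 0.03 -0.85 0 0.86 0 1; -0.12 0.03 -0.87 0 0.86 0 1; -0.03 0.03 -0.87 0 0.86 0 1; 0.06 0.03 -0.87 0 0.86 0 1"
}}

```text
time_s: 1.65
eef_pos: [0.3325, 0.1729, 0.2277]
eef_rot: [0.699, -0.698, -0.11, 0.109]
wrist_force: [0.4, 0.4, 0.3]
opening: 1.003
```

Call:
{"name": "apply_moves", "arguments": {
  "plan": "0.15 0.03 -0.86 0 0.86 0 1; 0.24 0.03 -0.84 0 0.86 0 1; 0.32 0.03 -0.81 0 0.86 0 1; 0.4 0.03 -0.78 0 0.86 0 1; 0.48 0.03 -0.73 0 0.86 0 1"
}}

```text
time_s: 2.15
eef_pos: [0.4346, -0.0205, 0.2201]
eef_rot: [-0.703, 0.703, -0.072, 0.073]
wrist_force: [0.4, 0.5, -0.4]
opening: 0.998
```

```bash
python3 -c "
from h import *
to([.434,-.019,.042],-.2)
snap('wrist','w1.png'); print(ctrl.get_calibration('wrist'))
to([.434,-.019,.042],-.2)
"
```

```text
t 2.15 pos [ 0.4346 -0.0205  0.2201] F [ 0.4  0.5 -0.4] op 0.998 q [-0.32 -0.12  1.97  0.    1.3  -0.12]
tool axes [[0.98, -0.2, 0.0], [0.0, -0.0, -1.0], [0.2, 0.98, 0.0]]
turn [-0.   -0.04  0.01] shift cur [-0.02  3.56  0.03] shift tgt [-0.02  3.56  0.03]
{'intrinsics': array([[361.72044818,   0.        , 275.68657185],
       [  0.        , 361.72044818, 206.39358886],
       [  0.        ,   0.        ,   1.        ]]), 'k1': -0.09180051760061872, 'R': array([[ 0.97728292, -0.21190175,  0.00396775],
       [-0.20494857, -0.94011537,  0.27235853],
       [-0.05398311, -0.26698452, -0.96218766]]), 't': array([-0.43343014,  0.0350533 ,  0.3741576 ])}
t 2.2 pos [ 0.4374 -0.0257  0.2204] F [-0.4 -6.6  1.6] op 1.0 q [-0.33 -0.12  1.96 -0.    1.29 -0.12]
tool axes [[0.98, -0.21, 0.0], [0.0, -0.0, -1.0], [0.21, 0.98, -0.0]]
turn [ 0.03 -0.11  0.03] shift cur [-0.11  3.57  0.13] shift tgt [-0.09  3.57  0.12]
```

View pics/w1.png

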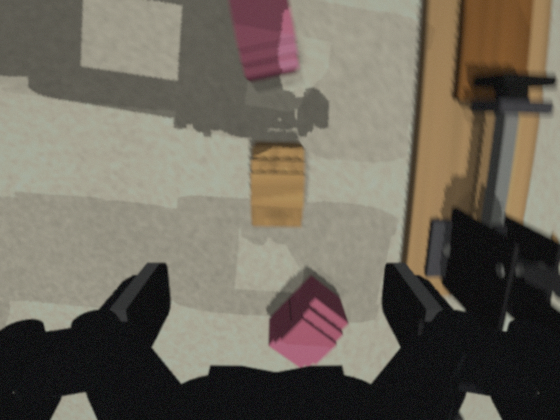

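```bash
python3 -c "
from h import *
im=snap('wrist','w2.png')
to([.434,-.019,.032],-.2)
cv2.imwrite('pics/w2z.png',cv2.resize(im[120:260,200:380,::-1],None,fx=4,fy=4,interpolation=cv2.INTER_CUBIC))
print(proj('wrist',[[.434,-.019,.062]]))
"
```

```text
t 2.25 pos [ 0.4359 -0.0229  0.2201] F [0.5 1.  0. ] op 1.0 q [-0.32 -0.12  1.96 -0.    1.3  -0.12]
tool axes [[0.98, -0.21, 0.0], [0.0, -0.0, -1.0], [0.21, 0.98, -0.0]]
turn [ 0.01 -0.06  0.02] shift cur [-0.06  3.76  0.07] shift tgt [-0.05  3.76  0.07]
[[272.53972905 186.31612951]]
```

View pics/w2z.png

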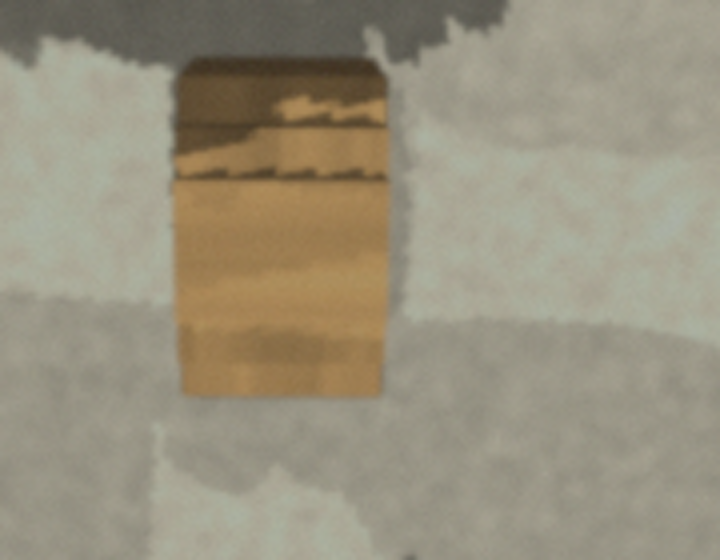

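```bash
python3 -c "
from h import *
W=lambda u,v:(200+u/4,120+v/4)
b=[('wrist',(-22,35,50),W(178,76)),('wrist',(22,35,50),W(386,76)),('wrist',(-22,-35,50),W(182,396)),('wrist',(22,-35,50),W(382,396)),('wrist',(-22,15,62),W(174,180)),('wrist',(22,15,62),W(389,180))]
p,r=fit(b,[.43,-.02,-.2]);print(p,r.round(1).tolist())
to([p[0],p[1],.03],p[2])
"
```

```text
[ 0.43279445 -0.01601167 -0.21107904] [[-0.6, -0.4], [0.6, -0.2], [-0.0, 0.3], [0.2, 0.5], [-0.4, -0.1], [0.3, 0.0]]
t 2.25 pos [ 0.4359 -0.0229  0.2201] F [0.5 1.  0. ] op 1.0 q [-0.32 -0.12  1.96 -0.    1.3  -0.12]
tool axes [[0.98, -0.21, 0.0], [0.0, -0.0, -1.0], [0.21, 0.98, -0.0]]
turn [0.01 0.03 0.02] shift cur [-0.1   3.8   0.13] shift tgt [-0.09  3.8   0.12]
```

Call:
{"name": "apply_moves", "arguments": {
  "plan": "-0.04 0.6 0.06 0 0 0 1; 0 0.6 0 0 0 0 1; 0 0.6 0 0 0 0 1; 0 0.4 0 0 0 0 1; 0 0.2 0 0 0 0 1"
}}

```text
time_s: 2.75
eef_pos: [0.4311, -0.0144, 0.098]
eef_rot: [0.704, -0.703, 0.071, -0.069]
wrist_force: [-0.5, -0.3, 0.4]
opening: 0.995
```

```bash
python3 -c "
from h import *
to([.4328,-.0165,.03],-.208)"
```

```text
t 2.75 pos [ 0.4311 -0.0144  0.098 ] F [-0.5 -0.3  0.4] op 0.995 q [-0.31  0.06  2.07  0.    1.02 -0.11]
tool axes [[0.98, -0.2, -0.0], [-0.0, 0.0, -1.0], [0.2, 0.98, 0.0]]
turn [-0.    0.07 -0.03] shift cur [ 0.05  1.36 -0.03] shift tgt [ 0.04  1.36 -0.03]
```

Call:
{"name": "apply_moves", "arguments": {
  "plan": "0.03 0.4 -0.03 0 0 0 1; 0 0.4 0 0 0.05 0 1; 0 0.35 0 0 0 0 1; 0 0.2 0 0 0 0 1; 0 0 0 0 0 0 1"
}}

```text
time_s: 3.25
eef_pos: [0.4331, -0.0166, 0.0317]
eef_rot: [0.704, -0.703, 0.073, -0.072]
wrist_force: [-0.9, 0.6, -0.6]
opening: 1.004
```

```bash
python3 -c "
from h import *
to([.4328,-.0165,.03],-.208)
snap('wrist','w3.png')"
```

```text
t 3.25 pos [ 0.4331 -0.0166  0.0317] F [-0.9  0.6 -0.6] op 1.004 q [-0.31  0.2   2.09  0.    0.85 -0.11]
tool axes [[0.98, -0.2, -0.0], [-0.0, 0.0, -1.0], [0.2, 0.98, 0.0]]
turn [-0.    0.02 -0.02] shift cur [-0.01  0.03  0.  ] shift tgt [-0.01  0.03  0.  ]
```

View pics/w3.png

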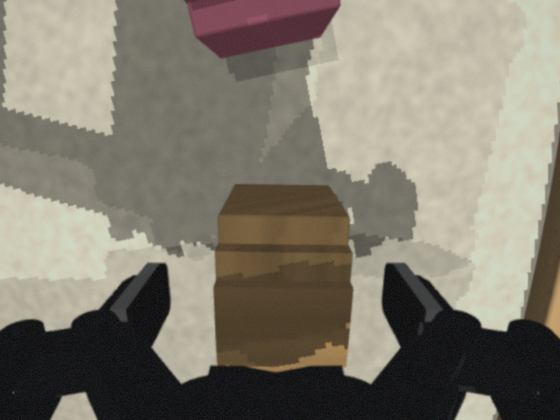

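Call:
{"name": "apply_moves", "arguments": {
  "plan": "0 0 0 0 0 0 0.3; 0 0 0 0 0 0 0.3; 0 0 0 0 0 0 0.3; 0 0 0 0 0 0 0.3; 0 0 0 0 0 0 0.3"
}}

```text
time_s: 3.8
eef_pos: [0.4346, -0.0173, 0.0333]
eef_rot: [-0.703, 0.703, -0.072, 0.073]
wrist_force: [-0.2, 0.6, 7.5]
opening: 0.509
```

Call:
{"name": "apply_moves", "arguments": {
  "plan": "0 -0.2 0 0 0 0 0.2; 0 -0.5 0 0 0 0 0.2; 0 -0.8 0 0 0 0 0.2; 0 -0.8 0 0 0 0 0.2; 0 -0.5 0 0 0 0 0.2"
}}

```text
time_s: 4.3
eef_pos: [0.4346, -0.0173, 0.1758]
eef_rot: [-0.703, 0.704, -0.071, 0.074]
wrist_force: [0.1, -0.6, -1.2]
opening: 0.51
```

```bash
python3 -c "
from h import *
to([.4328,-.0165,.03],-.208)
snap('wrist','w4.png')
print(ctrl.get_obs()['eef_pos'])
im=snap('top','t4.png')
cv2.imwrite('pics/t4z.png',cv2.convertScaleAbs(cv2.resize(im[135:275,180:340,::-1],None,fx=4,fy=4,interpolation=cv2.INTER_CUBIC),alpha=1.6))
"
```

```text
t 4.3 pos [ 0.4346 -0.0173  0.1758] F [ 0.1 -0.6 -1.2] op 0.51 q [-0.31 -0.07  2.01 -0.    1.19 -0.11]
tool axes [[0.98, -0.2, 0.0], [0.0, -0.0, -1.0], [0.2, 0.98, -0.0]]
turn [0.   0.02 0.03] shift cur [-0.05  2.92  0.01] shift tgt [-0.04  2.92  0.01]
[ 0.43660252 -0.01779773  0.17905959]
```

View pics/w4.png

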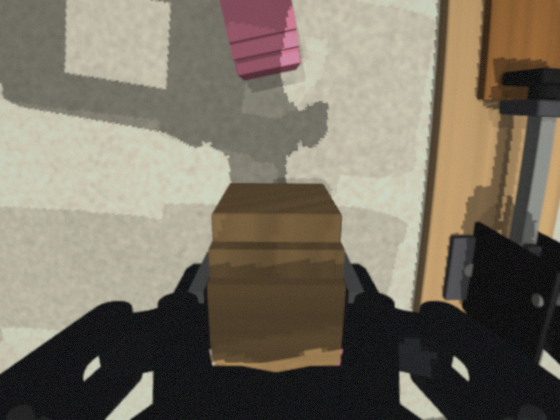

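```bash
python3 -c "
from h import *
k=ctrl.get_calibration('wrist'); o,x,R=st()
pts=[((-22,15,62),(209,283)),((22,15,62),(343,281)),((-22,35,50),(214,213)),((22,35,50),(340,213)),((-22,35,0),(231,184)),((22,35,0),(324,184))]
def f(p):
    r=[]
    for L,uv in pts:
        L=np.array(L)/1000;L=Ro.from_euler('y',p[3]).apply([L[0],-L[2],L[1]])
        r.append(proj('wrist',x+R.apply(p[:3]+L),k)[0]-uv)
    return np.ravel(r)
s=least_squares(f,[0,.033,0,0]);print(s.x,f(s.x).round(1))
im=snap('wrist','w5.png')
to([.65,.0915,.2],-.186)
"
```

```text
[ 5.23762466e-05  3.74538581e-02 -3.25914277e-03 -9.11239398e-05] [ 1.3 -1.   0.5  0.9 -0.8  0.5  0.4  0.4 -0.4 -0.5 -1.6 -0.6]
t 4.45 pos [ 0.4349 -0.0174  0.1745] F [ 0.2 -0.2 -2.5] op 0.509 q [-0.31 -0.07  2.01  0.    1.19 -0.11]
tool axes [[0.98, -0.2, 0.0], [0.0, -0.0, -1.0], [0.2, 0.98, -0.0]]
turn [ 0.   -0.17  0.04] shift cur [ 3.77 -0.49  3.01] shift tgt [ 3.82 -0.51  2.94]
```

View pics/t4z.png

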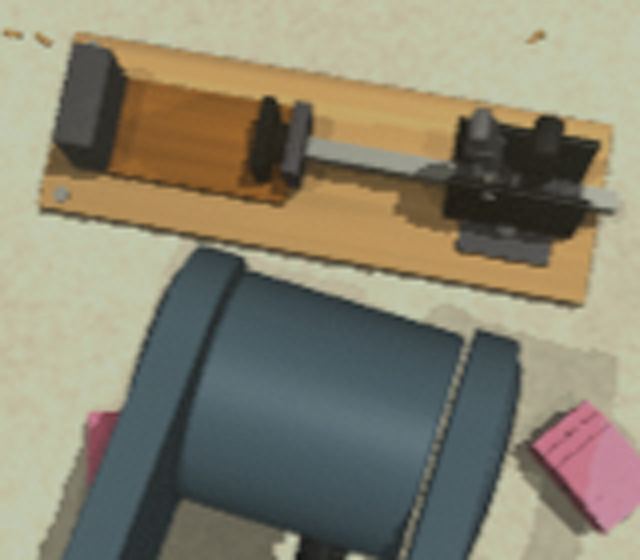

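```bash
python3 -c "
from h import *
rows([.6496,.0879,.18],-.186,8)"
```

```text
0.47 -0.01 0.37   0.00 -0.02 0.00 ;
0.47 -0.01 0.37   0.00 -0.02 0.00 ;
0.47 -0.01 0.37   0.00 -0.02 0.00 ;
0.47 -0.01 0.36   0.00 -0.02 0.00 ;
0.48 -0.01 0.36   0.00 -0.02 0.00 ;
0.48 -0.01 0.36   0.00 -0.02 0.00 ;
0.48 -0.01 0.36   0.00 -0.02 0.00 ;
0.48 -0.01 0.36   0.00 -0.02 0.00 ;
```

Call:
{"name": "apply_moves", "arguments": {
  "plan": "0.3 -0.1 0.22 0 -0.02 0 0.2; 0.5 0 0.4 0 -0.02 0 0.2; 0.5 0 0.4 0 -0.03 0 0.2; 0.5 0 0.4 0 -0.02 0 0.2; 0.5 0 0.4 0 -0.02 0 0.2"
}}

```text
time_s: 4.95
eef_pos: [0.5643, 0.0501, 0.1752]
eef_rot: [-0.704, 0.704, -0.069, 0.067]
wrist_force: [-1.0, -1.0, 0.0]
opening: 0.505
```

Call:
{"name": "apply_moves", "arguments": {
  "plan": "0.5 0 0.4 0 -0.02 0 0.2; 0.5 0 0.35 0 -0.03 0 0.2; 0.3 0 0.22 0 0 0 0.2; 0.18 0 0.1 0 0 0 0.2; 0 0 0 0 0 0 0.2"
}}

```text
time_s: 5.45
eef_pos: [0.647, 0.088, 0.1755]
eef_rot: [-0.704, 0.704, -0.067, 0.065]
wrist_force: [-0.5, 0.2, -0.5]
opening: 0.507
```

```bash
python3 -c "
from h import *
to([.6496,.0879,.066],-.186)
im=snap('wrist','w6.png')
im=snap('top','t6.png')
cv2.imwrite('pics/t6z.png',cv2.convertScaleAbs(cv2.resize(im[115:255,180:340,::-1],None,fx=4,fy=4,interpolation=cv2.INTER_CUBIC),alpha=1.6))
to([.6496,.0879,.066],-.186)
"
```

```text
t 5.45 pos [0.647  0.088  0.1755] F [-0.5  0.2 -0.5] op 0.507 q [-0.05  0.41  1.45 -0.    1.28  0.14]
tool axes [[0.98, -0.19, -0.0], [-0.0, -0.0, -1.0], [0.19, 0.98, -0.0]]
turn [ 0.   -0.   -0.02] shift cur [0.06 2.19 0.01] shift tgt [0.05 2.19 0.01]
t 5.55 pos [0.6462 0.0875 0.1761] F [ 0.1  0.2 -0.7] op 0.509 q [-0.05  0.41  1.46 -0.    1.28  0.14]
tool axes [[0.98, -0.19, -0.0], [-0.0, -0.0, -1.0], [0.19, 0.98, -0.0]]
turn [ 0.   -0.01 -0.02] shift cur [0.07 2.2  0.02] shift tgt [0.07 2.2  0.02]
```

View pics/w6.png

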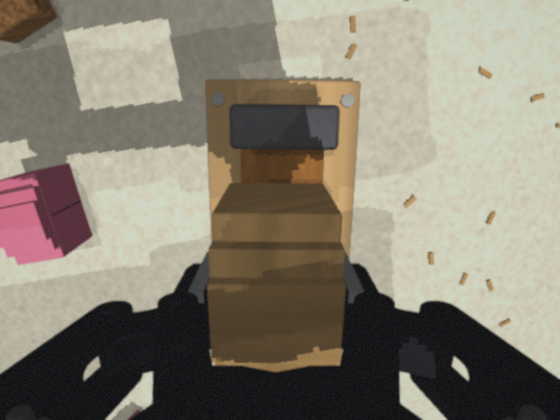

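View pics/t6z.png

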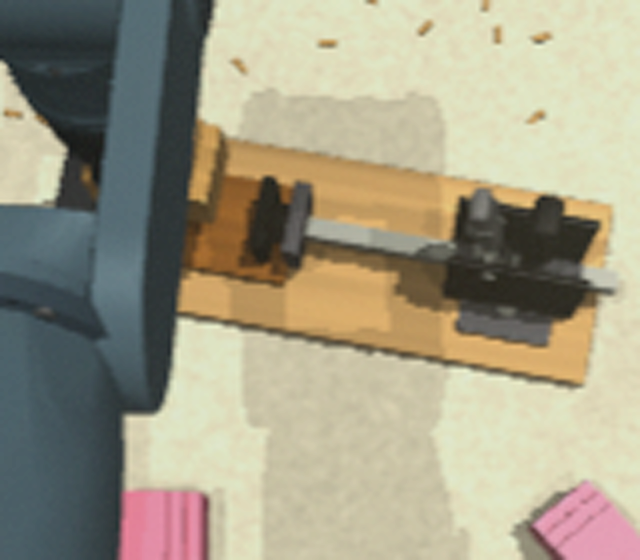

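```bash
python3 -c "
from h import *
print(proj('wrist',[[.6503+.185*.04+s*.032*.983,.0918+.983*.04-s*.032*.185,.095] for s in (-1,1)]))
b=[('wrist',(-32,40,95),(230.5,149)),('wrist',(32,40,95),(338,149.5))]
p,r=fit(b,[.65,.09,-.186]);print(p,r)
o,x,R=st(); print('tool in bed local', Ro.from_euler('z',-p[2]).apply(x-[p[0],p[1],0]))
"
```

```text
[[227.67565016 145.8443644 ]
 [336.70496855 145.77181715]]
[ 0.65093079  0.08962523 -0.19120932] [[-0.6214372   0.01410747]
 [ 0.62367369  0.02402843]]
tool in bed local [-0.00428695 -0.00298729  0.17613528]
```

Call:
{"name": "apply_moves", "arguments": {
  "plan": "0.07 0.3 0 0 0 0 0.2; 0 0.5 0 0 0 0 0.2; 0 0.6 0 0 0 0 0.2; 0 0.4 0 0 0 0 0.2; 0 0.2 0 0 0 0 0.2"
}}

```text
time_s: 6.05
eef_pos: [0.6482, 0.0867, 0.0739]
eef_rot: [-0.704, 0.704, -0.068, 0.064]
wrist_force: [-0.3, 0.2, -1.3]
opening: 0.51
```

Call:
{"name": "apply_moves", "arguments": {
  "plan": "0 0.06 0 0 0 0 0.2; 0 0.04 0 0 0 0 0.2; 0 0 0 0 0 0 0.2; 0 0 0 0 0 0 0.2; 0 0 0 0 0 0 0.2"
}}

```text
time_s: 6.55
eef_pos: [0.6514, 0.0872, 0.0734]
eef_rot: [0.704, -0.704, 0.065, -0.067]
wrist_force: [0.2, -0.0, -0.3]
opening: 0.509
```

```bash
python3 -c "
from h import *
to([.6496,.0879,.065],-.186)
im=snap('wrist','w7.png')
im=snap('scene','s7.png')
cv2.imwrite('pics/s7z.png',cv2.convertScaleAbs(cv2.resize(im[195:305,230:390,::-1],None,fx=5,fy=5,interpolation=cv2.INTER_CUBIC),alpha=1.4))
"
```

```text
t 6.55 pos [0.6514 0.0872 0.0734] F [ 0.2 -0.  -0.3] op 0.509 q [-0.05  0.54  1.5  -0.    1.1   0.14]
tool axes [[0.98, -0.19, 0.0], [0.0, -0.0, -1.0], [0.19, 0.98, 0.0]]
turn [-0.   -0.01  0.01] shift cur [-0.04  0.17  0.01] shift tgt [-0.04  0.17  0.01]
```

View pics/s7z.png

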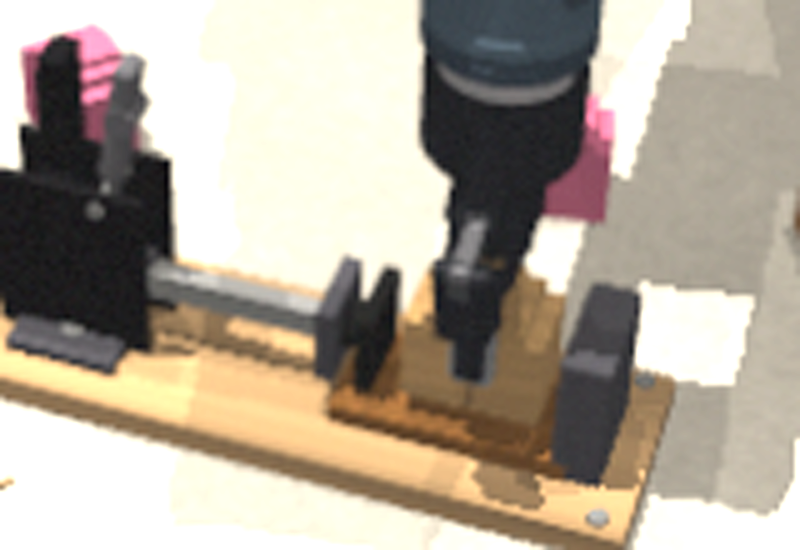

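View pics/w7.png

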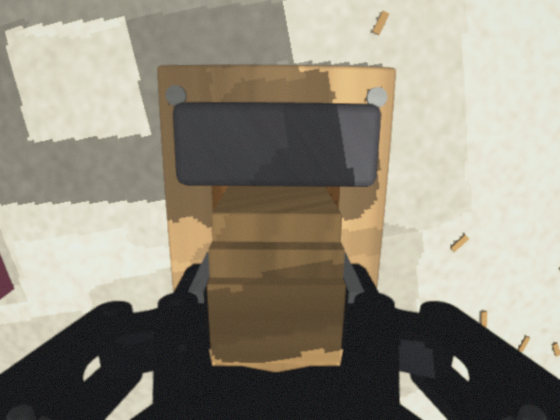

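Call:
{"name": "apply_moves", "arguments": {
  "plan": "0 0.06 0 0 0 0 0.2; 0 0.04 0 0 0 0 0.2; 0 0.02 0 0 0 0 0.2; 0 0.02 0 0 0 0 0.2; 0 0 0 0 0 0 0.2"
}}

```text
time_s: 7.15
eef_pos: [0.6506, 0.0872, 0.065]
eef_rot: [-0.704, 0.704, -0.066, 0.066]
wrist_force: [0.4, 0.3, -1.1]
opening: 0.509
```

Call:
{"name": "apply_moves", "arguments": {
  "plan": "0 0.02 0 0 0 0 0.2; 0 0.02 0 0 0 0 0.2; 0 0 0 0 0 0 0.2; 0 0 0 0 0 0 0.2; 0 0 0 0 0 0 0.2"
}}

```text
time_s: 7.65
eef_pos: [0.6507, 0.0872, 0.0633]
eef_rot: [-0.704, 0.704, -0.066, 0.066]
wrist_force: [0.3, 0.1, -0.0]
opening: 0.509
```

Call:
{"name": "apply_moves", "arguments": {
  "plan": "0 0.02 0 0 0 0 0.2; 0 0.01 0 0 0 0 0.2; 0 0 0 0 0 0 0.2; 0 0 0 0 0 0 0.2; 0 0 0 0 0 0 0.2"
}}

```text
time_s: 8.15
eef_pos: [0.6508, 0.0872, 0.0633]
eef_rot: [-0.704, 0.704, -0.066, 0.066]
wrist_force: [-4.3, -0.2, 8.9]
opening: 0.506
```

Contact (8.9 N, z no longer falling). Release.

Call:
{"name": "apply_moves", "arguments": {
  "plan": "0 -0.01 0 0 0 0 0.6; 0 0 0 0 0 0 0.8; 0 0 0 0 0 0 1; 0 0 0 0 0 0 1; 0 0 0 0 0 0 1"
}}

```text
time_s: 8.65
eef_pos: [0.6507, 0.0872, 0.0621]
eef_rot: [0.704, -0.704, 0.066, -0.066]
wrist_force: [0.3, 0.5, -0.0]
opening: 0.998
```

Call:
{"name": "apply_moves", "arguments": {
  "plan": "0 -0.2 0 0 0 0 1; 0 -0.5 0 0 0 0 1; 0 -0.8 0 0 0 0 1; 0 -0.8 0 0 0 0 1; 0 -0.8 0 0 0 0 1"
}}

```text
time_s: 9.15
eef_pos: [0.6506, 0.0872, 0.2196]
eef_rot: [0.704, -0.704, 0.066, -0.066]
wrist_force: [0.9, -0.4, 0.2]
opening: 1.005
```

```bash
python3 -c "
from h import *
to([.6496,.0879,.065],-.186)
im=snap('wrist','w8.png')
im=snap('scene','s8.png')
cv2.imwrite('pics/s8z.png',cv2.convertScaleAbs(cv2.resize(im[195:305,230:390,::-1],None,fx=5,fy=5,interpolation=cv2.INTER_CUBIC),alpha=1.4))
to([.6496,.0879,.065],-.186)
"
```

```text
t 9.15 pos [0.6506 0.0872 0.2196] F [ 0.9 -0.4  0.2] op 1.005 q [-0.05  0.38  1.41 -0.    1.36  0.14]
tool axes [[0.98, -0.19, 0.0], [0.0, -0.0, -1.0], [0.19, 0.98, 0.0]]
turn [-0.   -0.01  0.  ] shift cur [-0.02  3.09  0.01] shift tgt [-0.02  3.09  0.01]
t 9.25 pos [0.6546 0.0871 0.2262] F [0.7 1.1 0.8] op 0.999 q [-0.05  0.37  1.4   0.    1.35  0.14]
tool axes [[0.98, -0.19, 0.01], [0.01, -0.0, -1.0], [0.19, 0.98, 0.0]]
turn [-0.02 -0.01  0.11] shift cur [-0.14  3.22 -0.01] shift tgt [-0.1   3.22 -0.  ]
```

View pics/s8z.png

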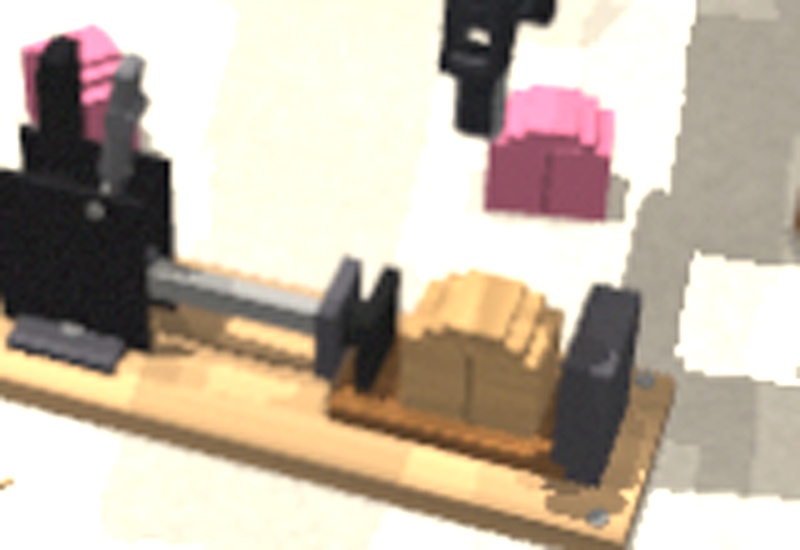

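View pics/w8.png

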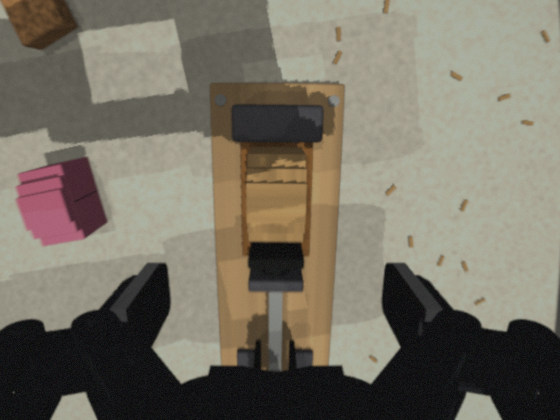

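Call:
{"name": "apply_moves", "arguments": {
  "plan": "0 0 -0.3 0 0 0 0; 0 0 -0.6 0 0 0 0; 0 0 -0.8 0 0 0 0; 0 0 -0.6 0 0 0 0; 0 0 -0.42 0 0 0 0"
}}

```text
time_s: 9.75
eef_pos: [0.6235, -0.0493, 0.2152]
eef_rot: [-0.704, 0.704, -0.068, 0.065]
wrist_force: [1.0, -0.6, 0.2]
opening: 0.144
```

Call:
{"name": "apply_moves", "arguments": {
  "plan": "0 0.2 0 0 0 0 0; 0 0.4 0 0 0 0 0; 0 0.4 0 0 0 0 0; 0 0.2 0 0 0 0 0; 0 0.1 0 0 0 0 0"
}}

```text
time_s: 10.25
eef_pos: [0.624, -0.0458, 0.1497]
eef_rot: [0.704, -0.704, 0.067, -0.064]
wrist_force: [0.2, 0.7, -0.4]
opening: -0.002
```

```bash
cat >> h.py <<'E'
BED=np.array([.6505,.0916,0]); YAW=-.186
def loc():
    o,x,R=st(); l=Ro.from_euler('z',-YAW).apply(x-BED); f=Ro.from_euler('z',-YAW).apply(o['wrist_force'])
    print('t',round(float(o['time_s']),2),'local mm',(l*1000).round(1),'F local',f.round(1))
E
python3 -c "
from h import *
to([.6245,-.0459,.155],-.186)
im=snap('wrist','w9.png')
im=snap('scene','s9.png')
cv2.imwrite('pics/s9z.png',cv2.convertScaleAbs(cv2.resize(im[185:285,200:340,::-1],None,fx=5.5,fy=5.5,interpolation=cv2.INTER_CUBIC),alpha=1.4))
loc()
"
```

```text
t 10.25 pos [ 0.624  -0.0458  0.1497] F [ 0.2  0.7 -0.4] op -0.002 q [-0.26  0.39  1.55  0.    1.21 -0.08]
tool axes [[0.98, -0.19, -0.0], [-0.0, 0.0, -1.0], [0.19, 0.98, 0.0]]
turn [-0.   -0.   -0.04] shift cur [ 0.01 -0.11  0.  ] shift tgt [ 0.01 -0.11  0.  ]
t 10.35 local mm [   0.3 -140.   151.1] F local [0.5 0.1 0.5]
```

View pics/s9z.png

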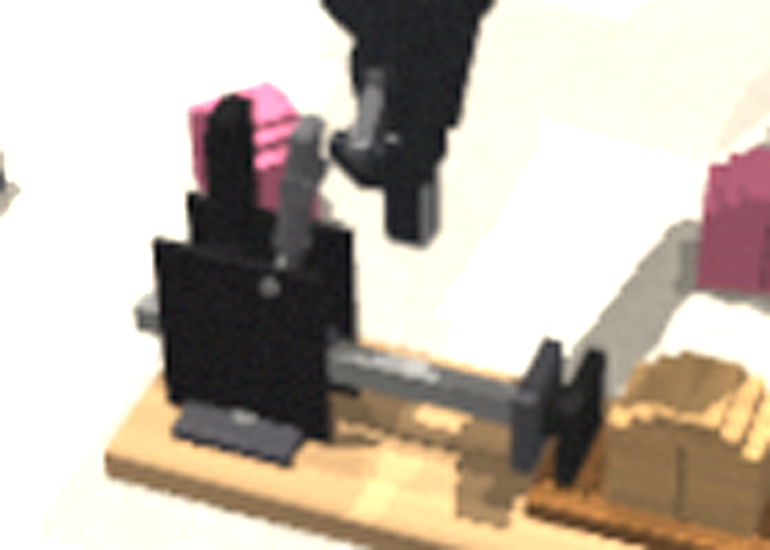

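View pics/w9.png

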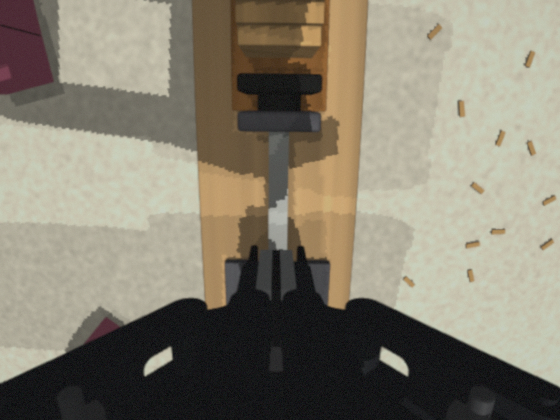

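Call:
{"name": "apply_moves", "arguments": {
  "plan": "0 -0.1 -0.1 0 0 0 0; 0 0 -0.15 0 0 0 0; 0 0 -0.1 0 0 0 0; 0 0 -0.05 0 0 0 0; 0 0 0 0 0 0 0"
}}

```text
time_s: 10.85
eef_pos: [0.6218, -0.0668, 0.1576]
eef_rot: [-0.704, 0.704, -0.066, 0.066]
wrist_force: [0.4, -0.2, 0.1]
opening: 0.004
```

```bash
python3 -c "
from h import *
loc()"
```

```text
t 10.85 local mm [   1.  -161.   157.6] F local [ 0.5 -0.1  0.1]
```

Call:
{"name": "apply_moves", "arguments": {
  "plan": "0 0 -0.04 0 0 0 0; 0 0 -0.04 0 0 0 0; 0 0 -0.04 0 0 0 0; 0 0 0 0 0 0 0; 0 0 0 0 0 0 0"
}}

```text
time_s: 11.35
eef_pos: [0.6206, -0.072, 0.1572]
eef_rot: [0.704, -0.704, 0.066, -0.066]
wrist_force: [0.1, -1.0, -0.5]
opening: 0.0
```

```bash
python3 -c "
from h import *
loc()"
```

```text
t 11.35 local mm [   0.9 -166.3  157.2] F local [ 0.3 -1.  -0.5]
```

Call:
{"name": "apply_moves", "arguments": {
  "plan": "0 0 -0.04 0 0 0 0; 0 0 -0.04 0 0 0 0; 0 0 -0.04 0 0 0 0; 0 0 0 0 0 0 0; 0 0 0 0 0 0 0"
}}

```text
time_s: 11.85
eef_pos: [0.6197, -0.0777, 0.1575]
eef_rot: [0.704, -0.704, 0.066, -0.066]
wrist_force: [1.2, 3.2, 1.8]
opening: -0.001
```

```bash
python3 -c "
from h import *
loc()"
```

```text
t 11.85 local mm [   1.1 -172.   157.5] F local [0.6 3.4 1.8]
```

Call:
{"name": "apply_moves", "arguments": {
  "plan": "0 0 -0.04 0 0 0 0; 0 0 -0.04 0 0 0 0; 0 0 -0.04 0 0 0 0; 0 0 0 0 0 0 0; 0 0 0 0 0 0 0"
}}

```text
time_s: 12.35
eef_pos: [0.6185, -0.0835, 0.1575]
eef_rot: [0.704, -0.704, 0.066, -0.066]
wrist_force: [0.8, 6.8, 2.6]
opening: -0.001
```

```bash
python3 -c "
from h import *
loc()"
```

```text
t 12.35 local mm [   1.  -178.   157.5] F local [-0.5  6.9  2.6]
```

Call:
{"name": "apply_moves", "arguments": {
  "plan": "0 0 -0.04 0 0 0 0; 0 0 -0.03 0 0 0 0; 0 0 -0.02 0 0 0 0; 0 0 0 0 0 0 0; 0 0 0 0 0 0 0"
}}

```text
time_s: 12.85
eef_pos: [0.6179, -0.0875, 0.158]
eef_rot: [0.704, -0.704, 0.066, -0.066]
wrist_force: [0.1, 7.0, 4.8]
opening: -0.001
```

```bash
python3 -c "
from h import *
loc()
im=snap('wrist','w10.png')
im=snap('scene','s10.png')
cv2.imwrite('pics/s10z.png',cv2.convertScaleAbs(cv2.resize(im[185:285,200:340,::-1],None,fx=5.5,fy=5.5,interpolation=cv2.INTER_CUBIC),alpha=1.4))
"
```

```text
t 12.85 local mm [   1.1 -182.1  158. ] F local [-1.2  6.9  4.8]
```

View pics/s10z.png

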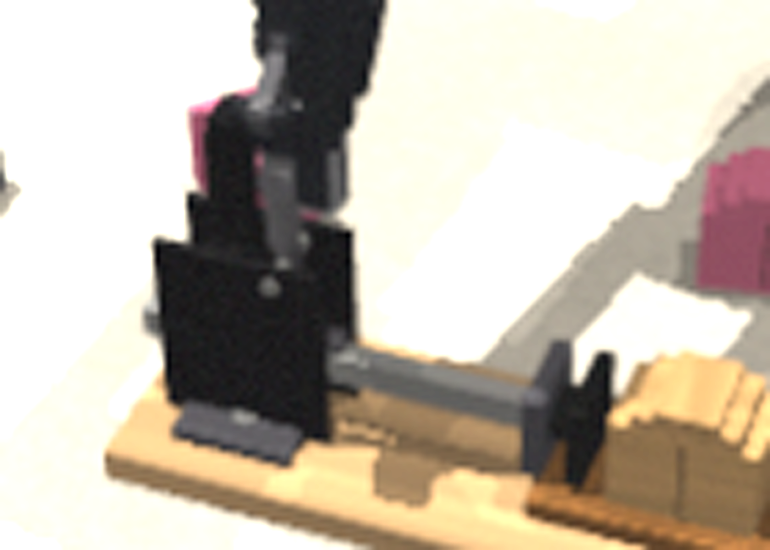

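View pics/w10.png

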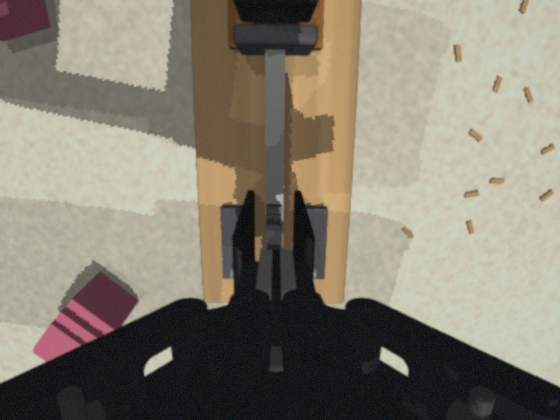

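Call:
{"name": "apply_moves", "arguments": {
  "plan": "0 0 0.1 0 0 0 0; 0 0 0.16 0 0 0 0; 0 0 0.1 0 0 0 0; 0 0 0 0 0 0 0; 0 0 0 0 0 0 0"
}}

```text
time_s: 13.45
eef_pos: [0.6208, -0.0707, 0.1571]
eef_rot: [-0.704, 0.704, -0.066, 0.066]
wrist_force: [-0.2, -0.8, -0.6]
opening: 0.005
```

Call:
{"name": "apply_moves", "arguments": {
  "plan": "0 0 -0.08 0 0 0 0; 0 0 -0.1 0 0 0 0; 0 0 -0.1 0 0 0 0; 0 0 -0.08 0 0 0 0; 0 0 -0.02 0 0 0 0"
}}

```text
time_s: 13.95
eef_pos: [0.6179, -0.0889, 0.1583]
eef_rot: [0.705, -0.703, 0.066, -0.067]
wrist_force: [0.3, 7.5, 5.9]
opening: 0.004
```

```bash
python3 -c "
from h import *
loc()
im=snap('scene','s11.png')
loc()
cv2.imwrite('pics/s11z.png',cv2.convertScaleAbs(cv2.resize(im[185:285,200:340,::-1],None,fx=5.5,fy=5.5,interpolation=cv2.INTER_CUBIC),alpha=1.4))
"
```

```text
t 13.95 local mm [   1.3 -183.4  158.3] F local [-1.1  7.5  5.9]
t 14.0 local mm [   1.3 -183.4  158.3] F local [-0.8  6.4  4.8]
```

View pics/s11z.png

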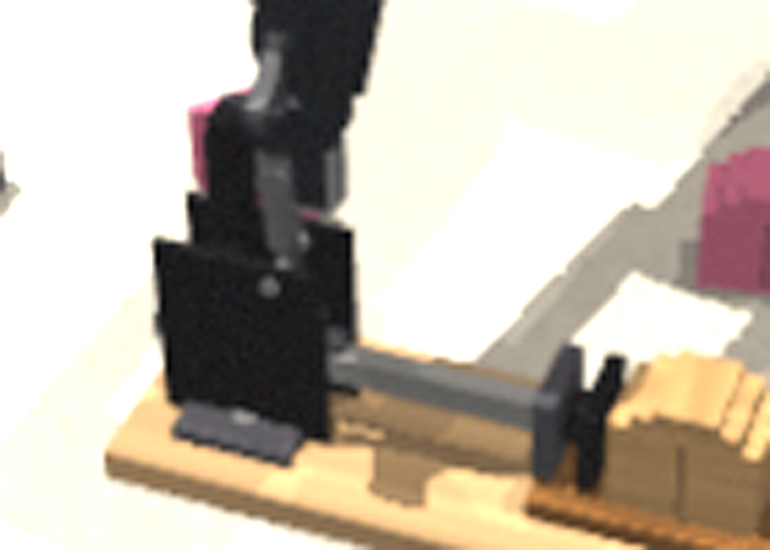

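Call:
{"name": "apply_moves", "arguments": {
  "plan": "0 0 0.1 0 0 0 0; 0 0 0.16 0 0 0 0; 0 0 0.1 0 0 0 0; 0 0 0 0 0 0 0; 0 0 -0.08 0 0 0 0"
}}

```text
time_s: 14.5
eef_pos: [0.6199, -0.0751, 0.1571]
eef_rot: [-0.704, 0.704, -0.066, 0.066]
wrist_force: [0.2, 3.1, 1.8]
opening: 0.002
```

Call:
{"name": "apply_moves", "arguments": {
  "plan": "0 0 -0.06 0 0 0 0; 0 0 -0.06 0 0 0 0; 0 0 -0.05 0 0 0 0; 0 0 0 0 0 0 0; 0 0 0 0 0 0 0"
}}

```text
time_s: 15.0
eef_pos: [0.6187, -0.0836, 0.1577]
eef_rot: [0.704, -0.704, 0.066, -0.066]
wrist_force: [0.9, 5.7, 2.5]
opening: -0.0
```

Call:
{"name": "apply_moves", "arguments": {
  "plan": "0 0 -0.04 0 0 0 0; 0 0 -0.04 0 0 0 0; 0 0 -0.03 0 0 0 0; 0 0 0 0 0 0 0; 0 0 0 0 0 0 0"
}}

```text
time_s: 15.5
eef_pos: [0.6179, -0.0885, 0.1583]
eef_rot: [0.705, -0.704, 0.065, -0.066]
wrist_force: [-0.8, 8.6, 6.4]
opening: -0.0
```

```bash
python3 -c "
from h import *
loc()
im=snap('scene','s12.png')
loc()
cv2.imwrite('pics/s12z.png',cv2.convertScaleAbs(cv2.resize(im[205:305,240:380,::-1],None,fx=5.5,fy=5.5,interpolation=cv2.INTER_CUBIC),alpha=1.4))
"
```

```text
t 15.5 local mm [   1.3 -183.1  158.3] F local [-2.4  8.3  6.4]
t 15.55 local mm [   1.2 -183.   158.3] F local [-1.7  6.8  5.8]
```

View pics/s12z.png

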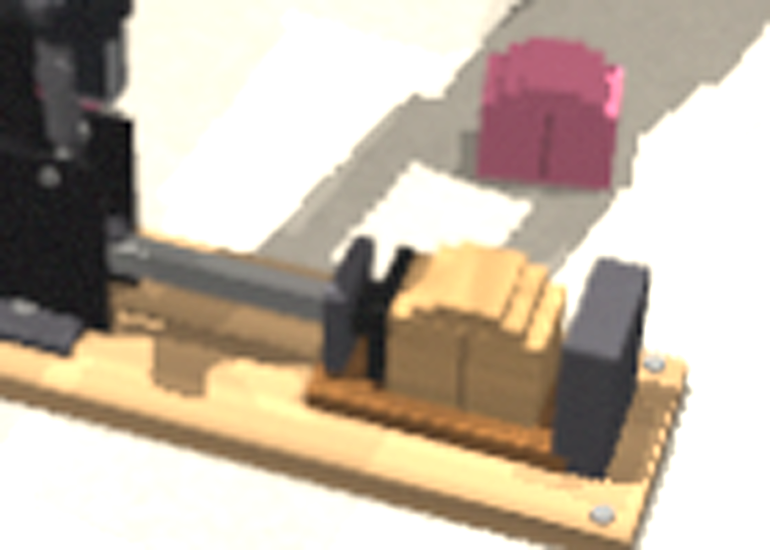

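Call:
{"name": "apply_moves", "arguments": {
  "plan": "0 0 0.1 0 0 0 0; 0 0 0.16 0 0 0 0; 0 0 0.1 0 0 0 0; 0 0 0 0 0 0 0; 0 0 -0.08 0 0 0 0"
}}

```text
time_s: 16.05
eef_pos: [0.6199, -0.0752, 0.1571]
eef_rot: [-0.704, 0.704, -0.066, 0.066]
wrist_force: [0.6, 3.3, 1.1]
opening: 0.002
```

Call:
{"name": "apply_moves", "arguments": {
  "plan": "0 0 -0.06 0 0 0 0; 0 0 -0.06 0 0 0 0; 0 0 -0.05 0 0 0 0; 0 0 0 0 0 0 0; 0 0 0 0 0 0 0"
}}

```text
time_s: 16.55
eef_pos: [0.6187, -0.0835, 0.1577]
eef_rot: [0.704, -0.704, 0.066, -0.066]
wrist_force: [1.1, 5.6, 4.2]
opening: 0.002
```

Call:
{"name": "apply_moves", "arguments": {
  "plan": "0 0 -0.04 0 0 0 0; 0 0 -0.03 0 0 0 0; 0 0 -0.02 0 0 0 0; 0 0 0 0 0 0 0; 0 0 0 0 0 0 0"
}}

```text
time_s: 17.05
eef_pos: [0.618, -0.0875, 0.1583]
eef_rot: [0.705, -0.703, 0.066, -0.066]
wrist_force: [0.1, 7.1, 6.2]
opening: -0.002
```

```bash
python3 -c "
from h import *
loc()
im=snap('scene','s13.png')
loc()
cv2.imwrite('pics/s13z.png',cv2.convertScaleAbs(cv2.resize(im[205:305,240:380,::-1],None,fx=5.5,fy=5.5,interpolation=cv2.INTER_CUBIC),alpha=1.4))
"
```

```text
t 17.05 local mm [   1.2 -182.   158.3] F local [-1.2  7.   6.2]
t 17.1 local mm [   1.2 -181.9  158.2] F local [-2.2  7.2  6.4]
```

View pics/s13z.png

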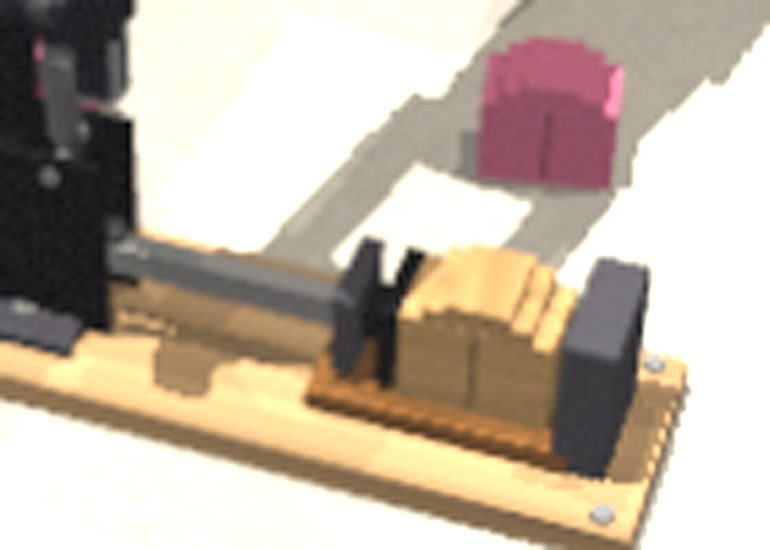

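Call:
{"name": "apply_moves", "arguments": {
  "plan": "0 0 0.1 0 0 0 0; 0 0 0.16 0 0 0 0; 0 0 0.08 0 0 0 0; 0 0 0 0 0 0 0; 0 0 -0.08 0 0 0 0"
}}

```text
time_s: 17.6
eef_pos: [0.6199, -0.0752, 0.1571]
eef_rot: [-0.704, 0.704, -0.066, 0.066]
wrist_force: [0.7, 2.7, 0.9]
opening: 0.001
```

Call:
{"name": "apply_moves", "arguments": {
  "plan": "0 0 -0.06 0 0 0 0; 0 0 -0.04 0 0 0 0; 0 0 -0.02 0 0 0 0; 0 0 0 0 0 0 0; 0 0 0 0 0 0 0"
}}

```text
time_s: 18.1
eef_pos: [0.619, -0.0814, 0.1574]
eef_rot: [-0.704, 0.704, -0.066, 0.066]
wrist_force: [0.8, 4.5, 1.4]
opening: -0.003
```

Call:
{"name": "apply_moves", "arguments": {
  "plan": "0 0 -0.04 0 0 0 0; 0 0 -0.02 0 0 0 0; 0 0 0 0 0 0 0; 0 0 0 0 0 0 0; 0 0 0 0 0 0 0"
}}

```text
time_s: 18.6
eef_pos: [0.6185, -0.0836, 0.1575]
eef_rot: [0.704, -0.704, 0.066, -0.066]
wrist_force: [0.9, 7.2, 3.6]
opening: -0.001
```

```bash
python3 -c "
from h import *
loc()
im=snap('scene','s14.png')
loc()
cv2.imwrite('pics/s14z.png',cv2.convertScaleAbs(cv2.resize(im[205:305,240:380,::-1],None,fx=5.5,fy=5.5,interpolation=cv2.INTER_CUBIC),alpha=1.4))
"
```

```text
t 18.6 local mm [   1.  -178.1  157.5] F local [-0.5  7.2  3.6]
t 18.65 local mm [   1.  -178.1  157.5] F local [-0.4  7.5  2.5]
```

View pics/s14z.png

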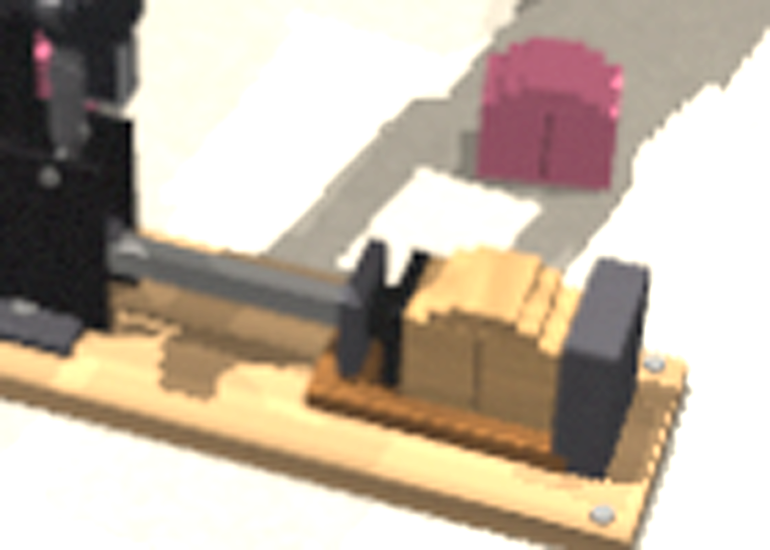

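Call:
{"name": "apply_moves", "arguments": {
  "plan": "0 0 -0.02 0 0 0 0; 0 0 -0.02 0 0 0 0; 0 0 0 0 0 0 0; 0 0 0 0 0 0 0; 0 0 0 0 0 0 0"
}}

```text
time_s: 19.15
eef_pos: [0.6182, -0.0854, 0.1579]
eef_rot: [0.705, -0.704, 0.066, -0.066]
wrist_force: [0.5, 8.0, 5.8]
opening: 0.003
```

Call:
{"name": "apply_moves", "arguments": {
  "plan": "0 0 -0.02 0 0 0 0; 0 0 -0.02 0 0 0 0; 0 0 0 0 0 0 0; 0 0 0 0 0 0 0; 0 0 0 0 0 0 0"
}}

```text
time_s: 19.65
eef_pos: [0.6179, -0.0873, 0.1581]
eef_rot: [0.705, -0.704, 0.066, -0.066]
wrist_force: [0.5, 7.5, 5.3]
opening: -0.003
```

```bash
python3 -c "
from h import *
loc()
im=snap('scene','s15.png')
loc()
cv2.imwrite('pics/s15z.png',cv2.convertScaleAbs(cv2.resize(im[205:305,240:380,::-1],None,fx=5.5,fy=5.5,interpolation=cv2.INTER_CUBIC),alpha=1.4))
"
```

```text
t 19.65 local mm [   1.1 -181.8  158.1] F local [-0.9  7.5  5.3]
t 19.7 local mm [   1.1 -181.8  158.1] F local [-1.5  7.7  5.5]
```

View pics/s15z.png

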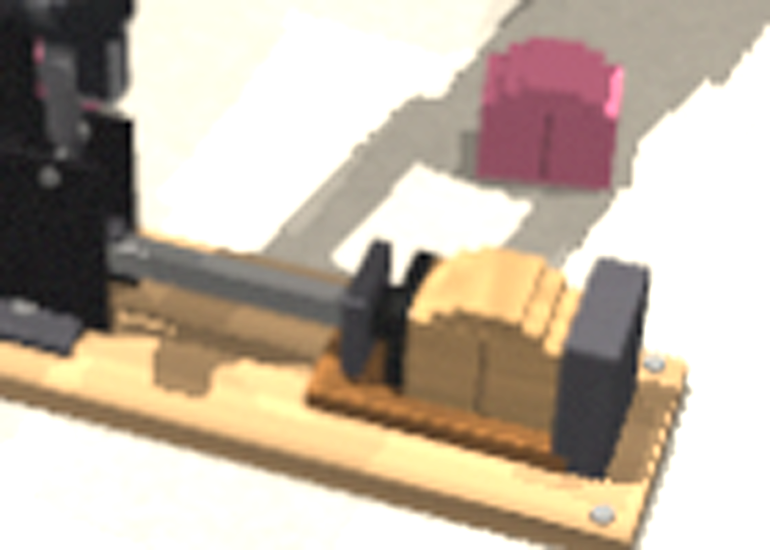

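Call:
{"name": "apply_moves", "arguments": {
  "plan": "0 0 0.1 0 0 0 0; 0 0 0.14 0 0 0 0; 0 0 0.08 0 0 0 0; 0 0 -0.04 0 0 0 0; 0 0 -0.08 0 0 0 0"
}}

```text
time_s: 20.2
eef_pos: [0.6195, -0.0779, 0.1573]
eef_rot: [0.704, -0.704, 0.066, -0.066]
wrist_force: [0.8, 5.3, 2.7]
opening: 0.0
```

Call:
{"name": "apply_moves", "arguments": {
  "plan": "0 0 -0.02 0 0 0 0; 0 0 -0.02 0 0 0 0; 0 0 0 0 0 0 0; 0 0 0 0 0 0 0; 0 0 0 0 0 0 0"
}}

```text
time_s: 20.7
eef_pos: [0.6192, -0.0801, 0.1575]
eef_rot: [0.704, -0.704, 0.066, -0.066]
wrist_force: [1.1, 5.2, 1.5]
opening: -0.001
```

Call:
{"name": "apply_moves", "arguments": {
  "plan": "0 0 -0.02 0 0 0 0; 0 0 -0.02 0 0 0 0; 0 0 0 0 0 0 0; 0 0 0 0 0 0 0; 0 0 0 0 0 0 0"
}}

```text
time_s: 21.2
eef_pos: [0.6189, -0.0818, 0.1577]
eef_rot: [0.704, -0.704, 0.066, -0.066]
wrist_force: [0.6, 6.1, 3.2]
opening: -0.0
```

Call:
{"name": "apply_moves", "arguments": {
  "plan": "0 0 -0.02 0 0 0 0; 0 0 -0.02 0 0 0 0; 0 0 0 0 0 0 0; 0 0 0 0 0 0 0; 0 0 0 0 0 0 0"
}}

```text
time_s: 21.7
eef_pos: [0.6187, -0.0831, 0.1578]
eef_rot: [0.705, -0.703, 0.066, -0.066]
wrist_force: [0.7, 7.4, 3.8]
opening: 0.002
```

```bash
python3 -c "
from h import *
loc()
im=snap('scene','s16.png')
loc()
cv2.imwrite('pics/s16z.png',cv2.convertScaleAbs(cv2.resize(im[205:305,240:380,::-1],None,fx=5.5,fy=5.5,interpolation=cv2.INTER_CUBIC),alpha=1.4))
"
```

```text
t 21.7 local mm [   1.1 -177.6  157.8] F local [-0.7  7.4  3.8]
t 21.75 local mm [   1.  -177.6  157.8] F local [-1.1  8.8  3.7]
```

View pics/s16z.png

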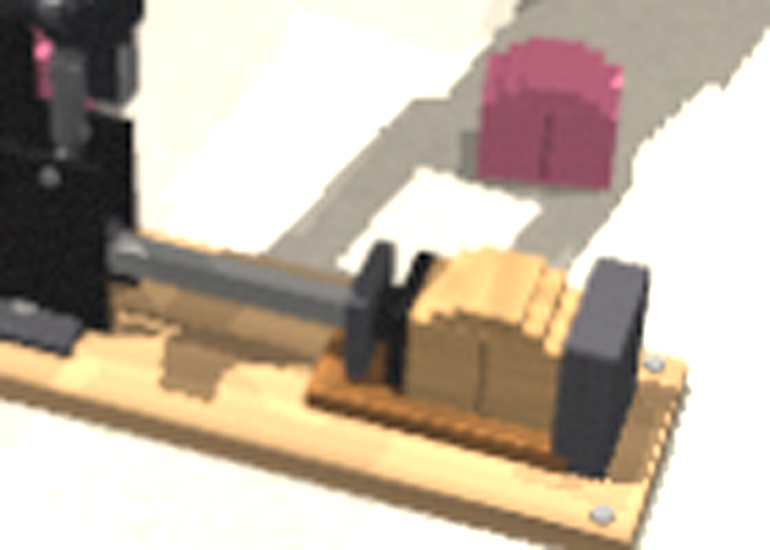

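Call:
{"name": "apply_moves", "arguments": {
  "plan": "0 0 -0.02 0 0 0 0; 0 0 -0.02 0 0 0 0; 0 0 0 0 0 0 0; 0 0 0 0 0 0 0; 0 0 0 0 0 0 0"
}}

```text
time_s: 22.25
eef_pos: [0.6185, -0.084, 0.1579]
eef_rot: [0.705, -0.703, 0.065, -0.066]
wrist_force: [1.4, 11.6, 4.5]
opening: -0.002
```

Call:
{"name": "apply_moves", "arguments": {
  "plan": "0 0 -0.02 0 0 0 0; 0 0 0 0 0 0 0; 0 0 0 0 0 0 0; 0 0 0 0 0 0 0; 0 0 0 0 0 0 0"
}}

```text
time_s: 22.75
eef_pos: [0.6184, -0.0847, 0.1581]
eef_rot: [0.706, -0.703, 0.065, -0.066]
wrist_force: [1.1, 12.7, 5.7]
opening: 0.002
```

Call:
{"name": "apply_moves", "arguments": {
  "plan": "0 0 -0.02 0 0 0 0; 0 0 0 0 0 0 0; 0 0 0 0 0 0 0; 0 0 0 0 0 0 0; 0 0 0 0 0 0 0"
}}

```text
time_s: 23.25
eef_pos: [0.6183, -0.0854, 0.1582]
eef_rot: [0.706, -0.702, 0.065, -0.066]
wrist_force: [0.4, 14.4, 5.8]
opening: 0.002
```

Call:
{"name": "apply_moves", "arguments": {
  "plan": "0 0 -0.02 0 0 0 0; 0 0 0 0 0 0 0; 0 0 0 0 0 0 0; 0 0 0 0 0 0 0; 0 0 0 0 0 0 0"
}}

```text
time_s: 23.75
eef_pos: [0.6181, -0.0861, 0.1583]
eef_rot: [0.706, -0.702, 0.065, -0.066]
wrist_force: [0.5, 14.2, 5.7]
opening: -0.003
```

Call:
{"name": "apply_moves", "arguments": {
  "plan": "0 0 -0.02 0 0 0 0; 0 0 0 0 0 0 0; 0 0 0 0 0 0 0; 0 0 0 0 0 0 0; 0 0 0 0 0 0 0"
}}

```text
time_s: 24.25
eef_pos: [0.618, -0.0869, 0.1585]
eef_rot: [0.706, -0.702, 0.065, -0.066]
wrist_force: [1.0, 15.9, 7.8]
opening: 0.005
```

Call:
{"name": "apply_moves", "arguments": {
  "plan": "0 0 -0.02 0 0 0 0; 0 0 0 0 0 0 0; 0 0 0 0 0 0 0; 0 0 0 0 0 0 0; 0 0 0 0 0 0 0"
}}

```text
time_s: 24.75
eef_pos: [0.6179, -0.0876, 0.1586]
eef_rot: [0.706, -0.702, 0.065, -0.066]
wrist_force: [0.8, 16.4, 8.2]
opening: 0.003
```

```bash
python3 -c "
from h import *
loc()
im=snap('scene','s17.png')
loc()
cv2.imwrite('pics/s17z.png',cv2.convertScaleAbs(cv2.resize(im[205:305,240:380,::-1],None,fx=5.5,fy=5.5,interpolation=cv2.INTER_CUBIC),alpha=1.4))
"
```

```text
t 24.75 local mm [   1.1 -182.2  158.6] F local [-2.3 16.3  8.2]
t 24.8 local mm [   1.  -182.1  158.5] F local [-1.7 16.3  8.3]
```

View pics/s17z.png

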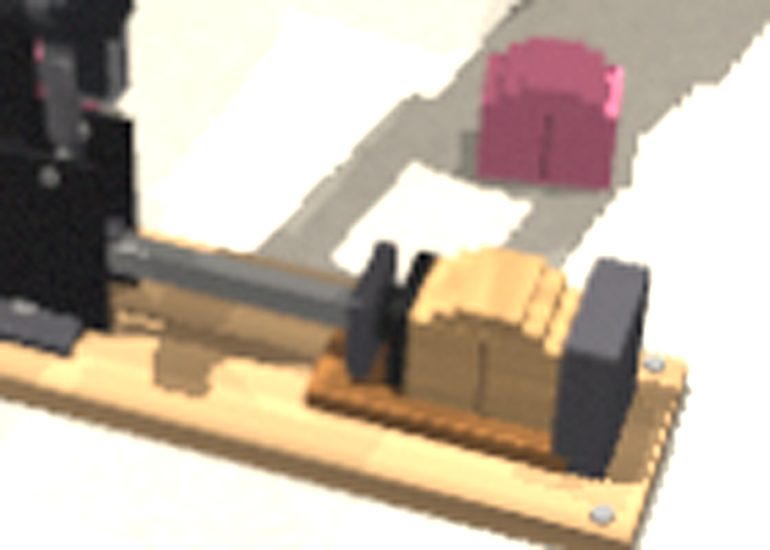

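Call:
{"name": "apply_moves", "arguments": {
  "plan": "0 0 -0.02 0 0 0 0; 0 0 0 0 0 0 0; 0 0 0 0 0 0 0; 0 0 0 0 0 0 0; 0 0 0 0 0 0 0"
}}

```text
time_s: 25.3
eef_pos: [0.6177, -0.0884, 0.1586]
eef_rot: [0.706, -0.702, 0.065, -0.066]
wrist_force: [1.1, 17.4, 8.8]
opening: 0.003
```

Call:
{"name": "apply_moves", "arguments": {
  "plan": "0 0 -0.02 0 0 0 0; 0 0 0 0 0 0 0; 0 0 0 0 0 0 0; 0 0 0 0 0 0 0; 0 0 0 0 0 0 0"
}}

```text
time_s: 25.8
eef_pos: [0.6176, -0.0891, 0.1587]
eef_rot: [0.706, -0.702, 0.065, -0.066]
wrist_force: [-0.3, 18.8, 9.4]
opening: -0.002
```

Call:
{"name": "apply_moves", "arguments": {
  "plan": "0 0 -0.02 0 0 0 0; 0 0 0 0 0 0 0; 0 0 0 0 0 0 0; 0 0 0 0 0 0 0; 0 0 0 0 0 0 0"
}}

```text
time_s: 26.3
eef_pos: [0.6174, -0.0898, 0.1588]
eef_rot: [0.706, -0.702, 0.065, -0.066]
wrist_force: [1.3, 19.1, 10.6]
opening: 0.0
```

Call:
{"name": "apply_moves", "arguments": {
  "plan": "0 0 0.06 0 0 0 0; 0 0 0.1 0 0 0 0; 0 0 0.14 0 0 0 0; 0 0 0.1 0 0 0 0; 0 0 0 0 0 0 0"
}}

```text
time_s: 26.8
eef_pos: [0.6201, -0.0744, 0.1571]
eef_rot: [-0.704, 0.704, -0.066, 0.066]
wrist_force: [-1.1, 0.4, -0.3]
opening: -0.001
```

```bash
python3 -c "
from h import *
loc()"
```

```text
t 26.8 local mm [   0.8 -168.8  157.1] F local [-1.2  0.2 -0.3]
```

Call:
{"name": "apply_moves", "arguments": {
  "plan": "0 0 -0.06 0 0 0 0; 0 0 -0.06 0 0 0 0; 0 0 0 0 0 0 0; 0 0 0 0 0 0 0; 0 0 0 0 0 0 0"
}}

```text
time_s: 27.3
eef_pos: [0.6193, -0.0798, 0.1576]
eef_rot: [0.705, -0.703, 0.066, -0.066]
wrist_force: [1.0, 7.7, 2.9]
opening: -0.001
```

Call:
{"name": "apply_moves", "arguments": {
  "plan": "0 0 -0.02 0 0 0 0; 0 0 -0.02 0 0 0 0; 0 0 0 0 0 0 0; 0 0 0 0 0 0 0; 0 0 0 0 0 0 0"
}}

```text
time_s: 27.8
eef_pos: [0.6191, -0.0813, 0.1578]
eef_rot: [0.705, -0.703, 0.066, -0.066]
wrist_force: [1.5, 8.7, 2.8]
opening: -0.001
```

Call:
{"name": "apply_moves", "arguments": {
  "plan": "0 0 -0.02 0 0 0 0; 0 0 -0.02 0 0 0 0; 0 0 0 0 0 0 0; 0 0 0 0 0 0 0; 0 0 0 0 0 0 0"
}}

```text
time_s: 28.3
eef_pos: [0.6188, -0.0827, 0.158]
eef_rot: [0.705, -0.703, 0.066, -0.066]
wrist_force: [1.1, 10.6, 4.0]
opening: 0.004
```

Call:
{"name": "apply_moves", "arguments": {
  "plan": "0 0 -0.02 0 0 0 0; 0 0 0 0 0 0 0; 0 0 0 0 0 0 0; 0 0 0 0 0 0 0; 0 0 0 0 0 0 0"
}}

```text
time_s: 28.8
eef_pos: [0.6188, -0.0831, 0.158]
eef_rot: [0.705, -0.703, 0.065, -0.066]
wrist_force: [2.0, 12.6, 4.1]
opening: 0.001
```

Call:
{"name": "apply_moves", "arguments": {
  "plan": "0 0 -0.02 0 0 0 0; 0 0 0 0 0 0 0; 0 0 0 0 0 0 0; 0 0 0 0 0 0 0; 0 0 0 0 0 0 0"
}}

```text
time_s: 29.3
eef_pos: [0.6187, -0.0835, 0.158]
eef_rot: [0.706, -0.702, 0.065, -0.066]
wrist_force: [2.1, 13.5, 4.2]
opening: 0.003
```

Call:
{"name": "apply_moves", "arguments": {
  "plan": "0 0 -0.02 0 0 0 0; 0 0 -0.02 0 0 0 0; 0 0 0 0 0 0 0; 0 0 0 0 0 0 0; 0 0 0 0 0 0 0"
}}

```text
time_s: 29.8
eef_pos: [0.6185, -0.0843, 0.1582]
eef_rot: [0.706, -0.702, 0.065, -0.066]
wrist_force: [2.1, 18.5, 6.1]
opening: 0.0
```

Call:
{"name": "apply_moves", "arguments": {
  "plan": "0 0 -0.02 0 0 0 0; 0 0 0 0 0 0 0; 0 0 0 0 0 0 0; 0 0 0 0 0 0 0; 0 0 0 0 0 0 0"
}}

```text
time_s: 30.3
eef_pos: [0.6184, -0.0849, 0.1583]
eef_rot: [0.707, -0.701, 0.065, -0.066]
wrist_force: [2.3, 19.3, 6.2]
opening: 0.001
```

Call:
{"name": "apply_moves", "arguments": {
  "plan": "0 0 -0.02 0 0 0 0; 0 0 0 0 0 0 0; 0 0 0 0 0 0 0; 0 0 0 0 0 0 0; 0 0 0 0 0 0 0"
}}

```text
time_s: 30.8
eef_pos: [0.6183, -0.0856, 0.1584]
eef_rot: [0.707, -0.701, 0.065, -0.066]
wrist_force: [1.1, 19.8, 7.8]
opening: -0.001
```

Call:
{"name": "apply_moves", "arguments": {
  "plan": "0 0 0.06 0 0 0 0; 0 0 0.1 0 0 0 0; 0 0 0.2 0 0 0 0; 0 0 0.3 0 0 0 0; 0 0 0.2 0 0 0 0"
}}

```text
time_s: 31.3
eef_pos: [0.6253, -0.0474, 0.1572]
eef_rot: [-0.704, 0.704, -0.066, 0.066]
wrist_force: [0.0, -0.8, -0.2]
opening: 0.0
```

Call:
{"name": "apply_moves", "arguments": {
  "plan": "0 -0.3 0 0 0 0 0; 0 -0.6 0 0 0 0 0; 0 -0.6 0 0 0 0 0; 0 -0.4 0 0 0 0 0; 0 0 0 0 0 0 0"
}}

```text
time_s: 31.8
eef_pos: [0.6274, -0.0489, 0.2578]
eef_rot: [-0.703, 0.705, -0.063, 0.069]
wrist_force: [0.7, 0.3, 0.0]
opening: -0.002
```

```bash
python3 -c "
from h import *
loc()
im=snap('scene','s18.png')
im2=snap('top','t18.png')
im3=snap('wrist','w18.png')
a=cv2.resize(im[195:305,220:380,::-1],None,fx=5,fy=5,interpolation=cv2.INTER_CUBIC)
cv2.imwrite('pics/s18z.png',cv2.convertScaleAbs(a,alpha=1.4))
"
```

```text
t 31.8 local mm [   3.3 -142.4  257.8] F local [0.7 0.4 0. ]
```

View pics/s18z.png

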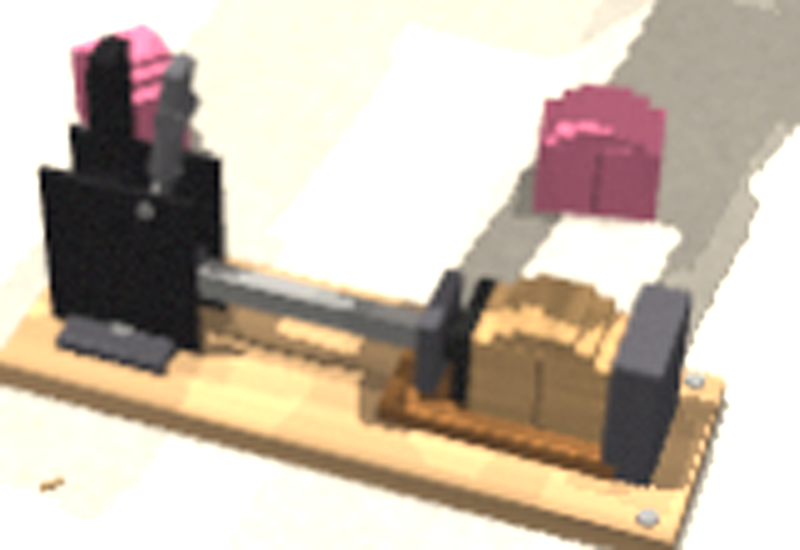

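View pics/w18.png

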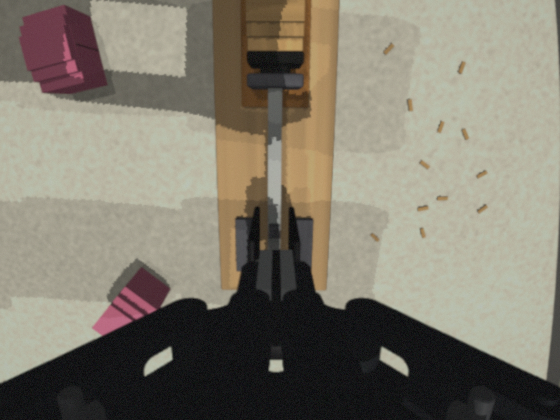

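```bash
python3 -c "
from h import *
loc(); print(ctrl.hand_in())"
```

```text
t 31.95 local mm [   0.6 -142.1  251.8] F local [ 0.1 -0.1 -0.2]
the job is handed in; nothing more can be done
None
```

I set the blank on the clamp bed lengthwise between the jaws and let go of it. I then squeezed the trigger seven times with the shut fingers. The job was handed in at about 32 s of the 58 s allowed.

- **Trigger force:** On the last two squeezes it rose from 5–8 N while running free to about 19 N, then 20 N. I stopped there, inside the 18–22 N range you gave. The sixth squeeze used nearly the full trigger travel, so I released and squeezed once more. The trigger turned hard much earlier that time, which means the jaw was holding its load.
- **Jaw force:** I could not read it directly. From the trigger force I estimate a peak of about 26 N and 14–20 N now that the trigger is let go.
- **Last pictures:** The blank stands upright on the bed, against the fixed jaw, with the sliding jaw's pad pressed on it. The trigger has sprung back. The gripper is clear above the clamp with about 0 N on the wrist.
- **Bystanders:** I kept the arm away from the mallet, sanding block, tray and pink look-alikes. I did not measure their positions again at the end.
- **Disagreement:** The wrist and top cameras differed by 2–4 mm along the clamp. I placed the blank using the wrist camera's relative measurement, and it left room at both ends.

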